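Restock the lever-lid cool box in the cellar pantry

TASK

Restock the cool box: slide its red safety catch fully aside, press the orange pedal all the way down so that the lid stands open, lift the spent blue ice pack out and stand it upright in the orange drip tray, and stand every yoghurt jar that is out on the worktop upright on the floor of the box. Then ease the pedal slowly all the way back up so that the lid closes without slamming, and slide the catch fully home again. Work the lid only with its pedal, never by hand, and leave the bottle, the tin and the apple where they are.

Things in the scene. Friction and masses are not known exactly. Their poses are not given: they have to be found in the camera images.
- cooler: Dark grey cool box, orange rim band, fixed: 190 (x) x 310 (y) x 105 mm high. Origin: centre of its underside; x points from the pedal side to the lid hinge, y along the long side, z up. Walls 15 mm: inside 160 (x) x 280 (y) mm, floor 20 mm above the origin. Pedal and catch are on the front (-x) face, which looks towards the robot.
- lid: White lid, 190 x 310 x 22 mm, closed at the start (top at 127 mm). Origin on its hinge line: middle of the back (+x) rim of the box, 105 mm up. Linked to the pedal: turns 4 rad per rad of the pedal, 1.68 rad (just beyond upright) with the pedal fully down; its free edge is then about 295 mm above the worktop, behind the box.
- pedal (a joint): Angle of the orange pedal, rad: 0 = up (lid closed), 0.42 = fully down (lid open). Its level axis runs along the box's y, at box x -75 mm, 75 mm up. Stiff hinge: pedal and lid stay where they are left. Pressing takes about 15 N at the grip point, pulling back up about 12 N. It cannot go down while the catch's tongue is under it.
- pedal_grip (a point): Middle of the pedal plate, 85 mm out from its pivot, 15 mm short of its tip. The plate is 44 mm wide (box y), 14 mm thick, juts 80 mm out of the front face, level at 0, black rubber pad on top; this point is 75 mm above the worktop when up, about 40 mm when down. Press here from above; to raise it, pinch the two long edges from above.
- catch (a joint): Travel of the safety catch, m: 0 = home (its steel tongue lies under the pedal and blocks it), 0.045 = fully aside. It slides along the box's +y (away from the pedal) to release, stays where it is left, and takes about 2 N. The tongue cannot return under the pedal while the pedal is down.
- catch_tab (a point): Grip point of the catch's red upright tab, on its centre line, 105 mm above the worktop and 13 mm below the tab's top. The tab is 14 mm (box x) x 20 mm (box y) and 64 mm tall. It stands 25 mm in front of the box's front face and, with the catch home, 105 mm to the +y side of the pedal's middle.
- pack: Spent ice pack: blue block 120 (x) x 40 (y) x 60 mm high with a white stripe, 0.25 kg, standing on the floor of the cool box at the start with its long side roughly along the box's y. Origin at the centre of its underside.
- tray: Orange open drip tray, fixed: 220 (x) x 150 (y) x 35 mm high, walls and floor 5 mm. Origin at the centre of its underside.
- jar0: Sealed yoghurt jar, a cylinder 58 mm in diameter and 66 mm tall: white with a yellow band and a red cap, about 0.16 kg. Origin at the centre of its underside, z up along its axis. Standing on the worktop at the start, or absent (None).
- jar1: Sealed yoghurt jar, a cylinder 58 mm in diameter and 66 mm tall: white with a yellow band and a red cap, about 0.16 kg. Origin at the centre of its underside, z up along its axis. Standing on the worktop at the start, or absent (None).
- jar2: Sealed yoghurt jar, a cylinder 58 mm in diameter and 66 mm tall: white with a yellow band and a red cap, about 0.16 kg. Origin at the centre of its underside, z up along its axis. Standing on the worktop at the start, or absent (None).
- jar3: Sealed yoghurt jar, a cylinder 58 mm in diameter and 66 mm tall: white with a yellow band and a red cap, about 0.16 kg. Origin at the centre of its underside, z up along its axis. Standing on the worktop at the start, or absent (None).
- bottle: Green bottle with a red cap, 64 mm in diameter and 200 mm tall, standing. Origin at the centre of its underside. Not to be disturbed.
- tin: Food tin with a green label, 74 mm in diameter and 100 mm tall, standing. Origin at the centre of its underside. Not to be disturbed.
- apple: Red apple, 74 mm across and 66 mm tall. Origin at the centre of its underside. Not to be disturbed.
Mind the look-alikes: they are no part of the job. What is shaped like the jar3 but black is not meant.

How it is judged:
By the outcome, as a careful person would: the job done as asked, in the order asked, and still so for the second after the job is handed in, with the robot touching nothing.
Of jar0, jar1, jar2, jar3 only 2 to 4 are there at a start; the rules pass over those that are not, and their reading is None.
At some moment in a run one of jar0, jar1, jar2, jar3 may be knocked a few centimetres aside while the robot is not near it.
It also fails if it takes over 210 s, if anything falls off the work surface, if the arm or the gripper's body presses on something with over 40 N, if the wrist force passes 120 N, or if a joint passes its speed limit or range.

ROBOT

A 6-joint arm with a two-finger parallel gripper is mounted at the origin on the work surface. World frame = base frame: x ahead of the robot, y to its left, z up, the work surface at z = 0. Lengths are in m, angles in rad, forces in N, time in s.
With the tool pointing down it reaches from about 0.4 to 0.925 m from the base axis. Payload 12.5 kg.
Tool frame: the origin (TCP) lies at the very end of the fingers, on their centre line; the grasp point (between the pads) lies manip.tcp_to_grasp behind it (manip.tcp_to_grasp is the distance from the TCP to the grasp point, in m); z points along the fingers, y is the direction in which the jaws open and shut (so a half turn about z gives the same grasp; the last joint's range is limited). The gripper opens to 95 mm and grips with 3 to 60 N. Pads are 20 mm wide; open, the fingers measure 119 mm over their backs; the gripper's body (75 mm by 180 mm) begins 59 mm behind the grasp point.
Start: joints at [1.149, 0.491, 1.559, -0, 1.092, -0.106], TCP at [0.194, 0.594, 0.215] pointing down, gripper open.
Joint ranges: [-3.1, 3.1], [-0.84, 2.19], [0.05, 2.79], [-1.13, 4.28], [0.06, 2.93], [-2.69, 2.69]. Speed limits (rad/s): [2.22, 2.22, 2.79, 3.14, 3.14, 3.14].

INTERFACE

Orientations are given as a unit quaternion [x, y, z, w].
In Python, from bench import manip, snapshot gives the robot as it stands.
- The arm moves only by the tool carry_out, never from a script. Its argument "moves" is a list of rows, each an object with "slide": the shift along the tool's x, y, z in mm, a list of three; "angular": the turn, a rotation vector about the tool's x, y, z in rad, a list of three. In form: [{"slide": [x, y, z], "angular": [wx, wy, wz]}, ...]. A call has exactly 5 rows; each row is the pose to reach, as a shift and turn from the pose measured when the call began, along the tool's axes at that moment; what a row does not reach only later rows make up. A row lasts 1/12 s, in which the tool goes at most 41.7 mm and 7.16 degrees, less where a joint would pass 70% of its speed; a pose out of reach is approached as far as the arm can. A call with a gripper value outside its range is refused whole. "grip" is the opening, from 0 (shut) to 1 (fully open), set as the call begins (left out, the last holds). The fingers move at their own pace and stop on an object; "force" is the grip in N (left out, the last holds). Time passes only in rows, so rows that repeat a pose let the fingers close, or fill a call up. It gives the time, the measured TCP pose, the force and the opening at its end, in the units of the state.
- manip.read_state(): the state, without advancing time (a new reading comes with each control period).
- snapshot(name): name is "side" or "top" or "wrist"; returns a dict with "img" (420x560x3 uint8, red, green, blue), "range_z" (420x560 float32, m along the optical axis (not along the pixel's ray), 0 where there is no reading), "fx", "fy", "cx", "cy" (pixels), "camera_from_world" (4x4, takes a point from world to camera coordinates). Camera axes: x right, y down, z forward; pixel columns grow to the right and rows downward; lengths in m; the calibration is good to about 2 mm. The wrist camera is an equidistant fisheye: a pixel r from the principal point sees the ray r / f radians off the axis. A picture is of the moment at which its call begins.
- manip.hand_in(): hands the job in, once; it reports no verdict.
The state is a dict: "time_s": time; "qpos": joint angles; "qvel": joint speeds; "joint_torque": joint torques, N m; "tcp_pos": TCP position; "ee_rot": TCP orientation; "ft_force": force on the tool from outside, world axes, zero at the start; "moment": the same for the moment, N m; "opening": finger opening in m.
Only numpy, scipy, OpenCV 4.12 (cv2) and the standard library are available. Lean on these libraries where they do the work, as an engineer would, in place of code of your own. Each camera call takes 0.05 s, during which the arm holds its last target. There are 200 camera calls.

## Working session

There is one attempt and no reset: what is moved stays moved. The work goes in short steps, Python scripts to look and compute and a tool call to move; the robot and the scene stay as the last step left them, time stands still between calls to the robot, and variables do not carry over. Pictures are saved under pics/ and viewed, about 12 in all and at most 16, crops included, and the job is handed in when it is done.

Besides the shell and the picture viewer there is one more tool, called after "Request:" as name(argument=value, ...), one argument or row to a line, values as JSON. carry_out: Moves the arm, as the interface text tells. Its arguments: {"type":"object","properties":{"moves":{"type":"array"},"grip":{"type":"number"},"force":{"type":"number"}},"required":["moves"]}

```bash
ls; mkdir -p pics; python3 - <<'E'
from bench import manip, snapshot
import cv2,numpy as np
print(manip.tcp_to_grasp, manip.read_state())
for n in("top","side"):
    s=snapshot(n); cv2.imwrite(f"pics/{n}0.png",s["img"][:,:,::-1]); np.savez(f"pics/{n}0.npz",**s)
    print(n,s["fx"],s["fy"],s["cx"],s["cy"],s["camera_from_world"].round(3).tolist())
E
```

```text
pics
0.0188 {'time_s': 0.0, 'qpos': array([ 1.14937359e+00,  4.91552821e-01,  1.55946838e+00,  3.54051042e-05,
        1.09169222e+00, -1.05600686e-01]), 'qvel': array([ 0.00107658, -0.00121968, -0.00023598, -0.00122278, -0.00023349,
        0.00039995]), 'joint_torque': array([ 2.11884973e-03, -6.12643147e+01, -2.58184272e+01,  6.93621137e-02,
        4.81908477e-02, -1.21053454e-04]), 'tcp_pos': array([0.1939913 , 0.59386802, 0.21405941]), 'ee_rot': array([ 1.57263611e-01,  9.87556501e-01, -5.36952717e-04, -1.61128258e-04]), 'ft_force': array([ 0.62179939, -0.52984054,  0.69218857]), 'moment': array([ 0.02121852,  0.02678623, -0.0025115 ]), 'opening': 0.09500151171664885}
top 455.6893963718386 455.6893963718386 284.2104298104808 210.7701463487209 [[-0.063, -0.998, -0.001, 0.104], [-0.977, 0.062, -0.203, 0.565], [0.203, -0.012, -0.979, 1.15], [0.0, 0.0, 0.0, 1.0]]
side 505.4648746125051 505.4648746125051 277.19341456262487 198.0464002867506 [[0.952, -0.306, 0.018, -0.522], [-0.151, -0.519, -0.841, 0.182], [0.267, 0.798, -0.541, 0.985], [0.0, 0.0, 0.0, 1.0]]
```

View pics/top0.png

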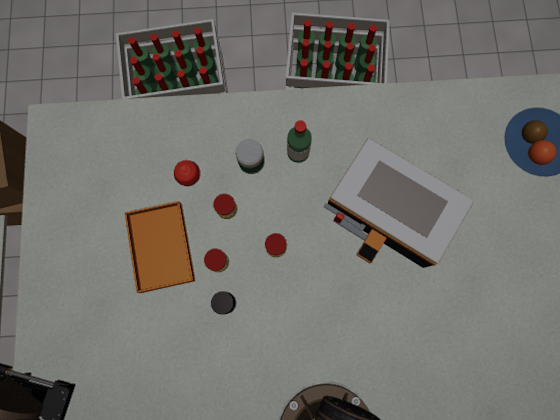

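View pics/side0.png

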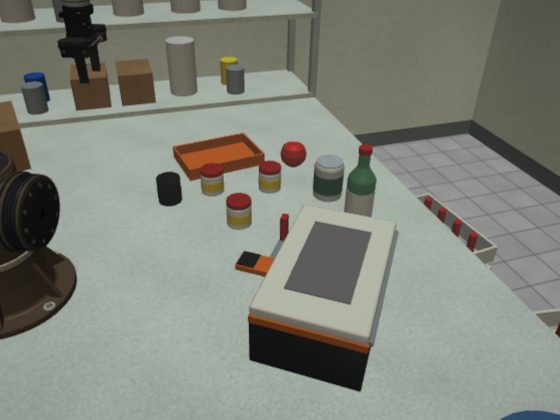

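Three jars have red caps, at (224,205), (216,260) and (276,245) in the top view. The black look-alike is at (222,302), the tray at (160,247), the box at (400,200), the catch tab at (339,217) and the pedal pad at (369,250). Next I'll measure positions.

```bash
cat > h.py <<'E'
import numpy as np, cv2
from bench import manip, snapshot
def cloud(s):
    z=np.asarray(s["range_z"]);v,u=np.mgrid[:420,:560]
    P=np.stack([(u-s["cx"])/s["fx"]*z,(v-s["cy"])/s["fy"]*z,z],-1)
    T=np.linalg.inv(s["camera_from_world"]); P=P@T[:3,:3].T+T[:3,3]; P[z<=0]=np.nan
    return P
def hsv(s): return cv2.cvtColor(np.asarray(s["img"]),cv2.COLOR_RGB2HSV)
def blobs(m,amin=30):
    n,l,st,c=cv2.connectedComponentsWithStats(m.astype(np.uint8))
    return [(l==i,st[i,4],c[i]) for i in range(1,n) if st[i,4]>=amin]
def load(f): return dict(np.load(f))
def jars(s):
    P=cloud(s);H=hsv(s);r=((H[...,0]<6)|(H[...,0]>172))&(H[...,1]>150)&(H[...,2]>60)&(P[...,2]>.055)&(P[...,2]<.075)
    out=[]
    for b,a,c in blobs(r,60):
        p=P[b];(x,y),rad=cv2.minEnclosingCircle(p[:,:2].astype(np.float32))
        out.append((c.round(),a,np.round([x,y,rad,np.median(p[:,2])],4),p[:,:2].mean(0).round(4)))
    return out
E
python3 - <<'E'
from h import *
s=load("pics/top0.npz");P=cloud(s);H=hsv(s)
for j in jars(s): print("jar",*j)
Z=P[...,2]
print("table",np.nanmedian(Z[300:400,80:200]))
def rect(m,n):
    b=max(blobs(m),key=lambda t:t[1]);p=P[b[0]]
    print(n,b[2].round(),b[1],[np.round(q,4) for q in cv2.minAreaRect(p[:,:2].astype(np.float32))[:2]],round(cv2.minAreaRect(p[:,:2].astype(np.float32))[2],2),"z",np.median(p[:,2]).round(4),cv2.boxPoints(cv2.minAreaRect(p[:,:2].astype(np.float32))).round(3).tolist())
u=np.arange(560)[None]+0*Z; v=np.arange(420)[:,None]+0*Z
rect((Z>.115)&(Z<.14)&(u>320)&(u<480)&(v>130)&(v<270),"lid")
om=(H[...,0]>5)&(H[...,0]<20)&(H[...,1]>150)
rect((u<200)&(u>120)&(v>190)&(v<300)&(Z>.027)&(Z<.045),"tray")
rect((u>350)&(u<392)&(v>225)&(v<270)&(Z>.068)&(Z<.09),"pedal")
rect((u>325)&(u<350)&(v>205)&(v<230)&(Z>.112)&(Z<.125)&(H[...,1]>120),"tab")
for n,(a,b,c,d,z0) in dict(bottle=(280,315,110,165,.03),tin=(230,270,130,175,.09),apple=(170,205,155,190,.05),black=(208,238,288,318,.06)).items():
    m=(u>a)&(u<b)&(v>c)&(v<d)&(Z>z0); rect(m,n)
E
```

```text
jar [185. 171.] 365 [0.6972 0.3272 0.0314 0.0617] [0.6966 0.3267]
jar [224. 204.] 340 [0.5969 0.2262 0.028  0.0659] [0.5966 0.226 ]
jar [275. 244.] 353 [0.483  0.0963 0.0278 0.0663] [0.4823 0.0967]
jar [215. 259.] 366 [0.4524 0.2552 0.0281 0.0659] [0.4525 0.2545]
table -0.00010661440630010954
lid [402. 200.] 9099 [array([ 0.5699, -0.2287]), array([0.3099, 0.1912])] 53.74 z 0.1279 [[0.4009999930858612, -0.296999990940094], [0.5550000071525574, -0.4099999964237213], [0.7390000224113464, -0.1599999964237213], [0.5839999914169312, -0.04699999839067459]]
tray [157. 246.] 632 [array([0.503 , 0.4089]), array([0.2215, 0.1516])] 8.38 z 0.034 [[0.38199999928474426, 0.46799999475479126], [0.40400001406669617, 0.3179999887943268], [0.6240000128746033, 0.3499999940395355], [0.6010000109672546, 0.5]]
pedal [372. 245.] 575 [array([ 0.4605, -0.1509]), array([0.0704, 0.0811])] 53.28 z 0.0829 [[0.40700000524520874, -0.1550000011920929], [0.47200000286102295, -0.2029999941587448], [0.5139999985694885, -0.1469999998807907], [0.4490000009536743, -0.09799999743700027]]
tab [340. 216.] 40 [array([ 0.5368, 
[... 568 characters left out ...]
 z 0.0998 [[0.6819999814033508, 0.16200000047683716], [0.7179999947547913, 0.10499999672174454], [0.7770000100135803, 0.1420000046491623], [0.7419999837875366, 0.19900000095367432]]
apple [185. 171.] 425 [array([0.6981, 0.3278]), array([0.0606, 0.0631])] 41.76 z 0.0609 [[0.6539999842643738, 0.3310000002384186], [0.6959999799728394, 0.2840000092983246], [0.7419999837875366, 0.3240000009536743], [0.699999988079071, 0.3709999918937683]]
black [222. 302.] 417 [array([0.3438, 0.2399]), array([0.0561, 0.0547])] 86.19 z 0.0661 [[0.3149999976158142, 0.21400000154972076], [0.36899998784065247, 0.20999999344348907], [0.37299999594688416, 0.26600000262260437], [0.3179999887943268, 0.27000001072883606]]
```

```bash
cat >> h.py <<'E'
from scipy.spatial.transform import Rotation as R
C=np.array([.570,-.2287]); A=np.deg2rad(53.74)
by=np.array([np.cos(A),np.sin(A)]); bx=np.array([by[1],-by[0]])
def w2b(p): d=np.asarray(p)[...,:2]-C; return np.stack([d@bx,d@by],-1)
def b2w(x,y): return C+x*bx+y*by
def go(xy,z,yaw=A,tilt=0):
    """needed slide (mm)/angular from the present pose; yaw=direction of tool y; tilt about tool y"""
    st=manip.read_state(); R0=R.from_quat(st["ee_rot"])
    ty=np.array([np.cos(yaw),np.sin(yaw),0]);tz=np.array([0,0,-1.]);tx=np.cross(ty,tz)
    R1=R.from_matrix(np.stack([tx,ty,tz],1))*R.from_euler('y',tilt)
    d=R0.inv().apply(np.array([xy[0],xy[1],z])-st["tcp_pos"])*1000
    print("t",round(st["time_s"],2),"tcp",st["tcp_pos"].round(4),"slide",d.round(1),"ang",(R0.inv()*R1).as_rotvec().round(3),"open",round(st["opening"],4),"F",st["ft_force"].round(1))
E
python3 - <<'E'
from h import *
s=load("pics/top0.npz");P=cloud(s);H=hsv(s);B=w2b(P);Z=P[...,2]
m=(B[...,0]<-.11)&(B[...,0]>-.2)&(abs(B[...,1])<.05)&(Z>.06)&(Z<.095)
p=B[m];print("pedal",p.min(0),p.max(0),p.mean(0),Z[m].mean())
m=(B[...,0]<-.105)&(B[...,0]>-.14)&(abs(B[...,1]-.1)<.03)&(Z>.1)
p=B[m];print("tab",p.min(0),p.max(0),p.mean(0),m.sum())
for n,(x,y) in dict(tab0=(-.12,.105),tab1=(-.12,.15),ped=(-.16,0)).items(): print(n,b2w(x,y))
go(b2w(-.12,.105),.2)
E
```

```text
pedal [-0.17467498 -0.02191604] [-0.11027938  0.0494356 ] [-0.14018494  0.00544341] 0.08041377642056276
tab [-0.1274755   0.09864261] [-0.11247461  0.11792154] [-0.12125468  0.10825609] 53
tab0 [ 0.53534132 -0.07306011]
tab1 [ 0.56195659 -0.03677474]
ped [ 0.44098538 -0.13406794]
t 0.1 tcp [0.194  0.5939 0.2141] slide [-531.6 -527.9   14.6] ang [-0.001  0.     0.317] open 0.0954 F [-0.5 -0.4 -0.5]
```

Request:
carry_out(
  moves=[
    {"slide":[0,-40,0],"angular":[0,0,0]},
    {"slide":[0,-80,0],"angular":[0,0,0]},
    {"slide":[0,-120,0],"angular":[0,0,0]},
    {"slide":[0,-160,0],"angular":[0,0,0]},
    {"slide":[0,-200,0],"angular":[0,0,0]},
  ],
)

```text
time_s: 0.52
tcp_pos: [0.1311, 0.4018, 0.2139]
ee_rot: [0.157, 0.988, -0.001, -0.0]
ft_force: [0.7, 0.5, 0.5]
opening: 0.0952
```

Request:
carry_out(
  moves=[
    {"slide":[-40,0,0],"angular":[0,0,0]},
    {"slide":[-80,0,0],"angular":[0,0,0]},
    {"slide":[-120,0,0],"angular":[0,0,0]},
    {"slide":[-160,0,0],"angular":[0,0,0]},
    {"slide":[-200,0,0],"angular":[0,0,0]},
  ],
)

```text
time_s: 0.93
tcp_pos: [0.3228, 0.3386, 0.214]
ee_rot: [0.157, 0.988, -0.001, -0.0]
ft_force: [-0.4, 0.5, -0.3]
opening: 0.095
```

Request:
carry_out(
  moves=[
    {"slide":[-28,-28,0],"angular":[0,0,0]},
    {"slide":[-56,-56,0],"angular":[0,0,0]},
    {"slide":[-84,-84,0],"angular":[0,0,0]},
    {"slide":[-112,-112,0],"angular":[0,0,0]},
    {"slide":[-140,-140,0],"angular":[0,0,0]},
  ],
)

```text
time_s: 1.35
tcp_pos: [0.4128, 0.1602, 0.2141]
ee_rot: [0.157, 0.988, -0.001, -0.0]
ft_force: [0.6, 0.4, 0.5]
opening: 0.0951
```

Request:
carry_out(
  moves=[
    {"slide":[-28,-28,0],"angular":[0,0,0.07]},
    {"slide":[-56,-56,0],"angular":[0,0,0.14]},
    {"slide":[-84,-84,0],"angular":[0,0,0.2]},
    {"slide":[-112,-112,0],"angular":[0,0,0.26]},
    {"slide":[-140,-140,0],"angular":[0,0,0.317]},
  ],
)

```text
time_s: 1.77
tcp_pos: [0.5028, -0.0184, 0.2142]
ee_rot: [0.313, 0.95, -0.001, -0.0]
ft_force: [-0.0, 0.1, -0.0]
opening: 0.0952
```

```bash
python3 -c "
from h import *
go(b2w(-.12,.107),.16);go(b2w(-.12,.107),.086)"
```

```text
t 1.77 tcp [ 0.5028 -0.0184  0.2142] slide [-58.6 -22.6  54.2] ang [-0.002 -0.    -0.003] open 0.0952 F [-0.   0.1 -0. ]
t 1.77 tcp [ 0.5028 -0.0184  0.2142] slide [-58.6 -22.5 128.2] ang [-0.002 -0.    -0.003] open 0.0952 F [-0.   0.1 -0. ]
```

Request:
carry_out(
  moves=[
    {"slide":[-30,-12,0],"angular":[0,0,0]},
    {"slide":[-58.5,-22.5,20],"angular":[0,0,0]},
    {"slide":[-58.5,-22.5,40],"angular":[0,0,0]},
    {"slide":[-58.5,-22.5,60],"angular":[0,0,0]},
    {"slide":[-58.5,-22.5,70],"angular":[0,0,0]},
  ],
  grip=0.6,
)

```text
time_s: 2.18
tcp_pos: [0.5356, -0.0717, 0.1418]
ee_rot: [0.313, 0.95, -0.001, -0.002]
ft_force: [-0.3, -0.1, -0.5]
opening: 0.0669
```

Request:
carry_out(
  moves=[
    {"slide":[0,0,20],"angular":[0,0,0]},
    {"slide":[0,0,40],"angular":[0,0,0]},
    {"slide":[0,0,58],"angular":[0,0,0]},
    {"slide":[0,0,58],"angular":[0,0,0]},
    {"slide":[0,0,58],"angular":[0,0,0]},
  ],
)

```text
time_s: 2.6
tcp_pos: [0.5352, -0.0714, 0.0837]
ee_rot: [0.313, 0.95, -0.001, -0.003]
ft_force: [0.2, 0.2, -0.1]
opening: 0.057
```

Request:
carry_out(
  moves=[
    {"slide":[0,0,0],"angular":[0,0,0]},
    {"slide":[0,0,0],"angular":[0,0,0]},
    {"slide":[0,0,0],"angular":[0,0,0]},
    {"slide":[0,0,0],"angular":[0,0,0]},
    {"slide":[0,0,0],"angular":[0,0,0]},
  ],
  grip=0,
  force=12,
)

```text
time_s: 3.02
tcp_pos: [0.5353, -0.0714, 0.0843]
ee_rot: [0.313, 0.95, -0.001, -0.002]
ft_force: [-0.2, -0.6, -0.2]
opening: 0.0295
```

Request:
carry_out(
  moves=[
    {"slide":[0,6,0],"angular":[0,0,0]},
    {"slide":[0,12,0],"angular":[0,0,0]},
    {"slide":[0,18,0],"angular":[0,0,0]},
    {"slide":[0,24,0],"angular":[0,0,0]},
    {"slide":[0,30,0],"angular":[0,0,0]},
  ],
)

```text
time_s: 3.43
tcp_pos: [0.5537, -0.0466, 0.0846]
ee_rot: [0.313, 0.95, -0.001, -0.002]
ft_force: [-3.1, -0.9, 5.9]
opening: 0.0198
```

Request:
carry_out(
  moves=[
    {"slide":[0,3,0],"angular":[0,0,0]},
    {"slide":[0,6,0],"angular":[0,0,0]},
    {"slide":[0,9,0],"angular":[0,0,0]},
    {"slide":[0,12,0],"angular":[0,0,0]},
    {"slide":[0,12,0],"angular":[0,0,0]},
  ],
)

```text
time_s: 3.85
tcp_pos: [0.5612, -0.0364, 0.0846]
ee_rot: [0.313, 0.95, -0.001, -0.002]
ft_force: [-0.9, 2.2, 4.6]
opening: 0.0199
```

Request:
carry_out(
  moves=[
    {"slide":[0,1,0],"angular":[0,0,0]},
    {"slide":[0,2,0],"angular":[0,0,0]},
    {"slide":[0,3,0],"angular":[0,0,0]},
    {"slide":[0,4,0],"angular":[0,0,0]},
    {"slide":[0,4,0],"angular":[0,0,0]},
  ],
)

```text
time_s: 4.27
tcp_pos: [0.5628, -0.0341, 0.0845]
ee_rot: [0.312, 0.95, -0.002, -0.003]
ft_force: [-6.8, -8.5, 6.0]
opening: 0.0197
```

Request:
carry_out(
  moves=[
    {"slide":[0,1,0],"angular":[0,0,0]},
    {"slide":[0,2,0],"angular":[0,0,0]},
    {"slide":[0,3,0],"angular":[0,0,0]},
    {"slide":[0,3,0],"angular":[0,0,0]},
    {"slide":[0,3,0],"angular":[0,0,0]},
  ],
)

```text
time_s: 4.68
tcp_pos: [0.5629, -0.0338, 0.0845]
ee_rot: [0.312, 0.95, -0.003, -0.004]
ft_force: [-12.0, -18.4, 8.7]
opening: 0.0199
```

Request:
carry_out(
  moves=[
    {"slide":[0,-1,0],"angular":[0,0,0]},
    {"slide":[0,-1,0],"angular":[0,0,0]},
    {"slide":[0,-1,0],"angular":[0,0,0]},
    {"slide":[0,-1,0],"angular":[0,0,0]},
    {"slide":[0,-1,0],"angular":[0,0,0]},
  ],
  grip=0.5,
)

```text
time_s: 5.1
tcp_pos: [0.5625, -0.0344, 0.0844]
ee_rot: [0.312, 0.95, -0.003, -0.004]
ft_force: [-0.2, -0.1, 0.4]
opening: 0.0458
```

Request:
carry_out(
  moves=[
    {"slide":[0,0,-20],"angular":[0,0,0]},
    {"slide":[0,0,-40],"angular":[0,0,0]},
    {"slide":[0,0,-60],"angular":[0,0,0]},
    {"slide":[0,0,-60],"angular":[0,0,0]},
    {"slide":[0,0,-60],"angular":[0,0,0]},
  ],
)

```text
time_s: 5.52
tcp_pos: [0.5634, -0.034, 0.145]
ee_rot: [0.312, 0.95, -0.003, -0.003]
ft_force: [0.5, -0.3, -0.6]
opening: 0.0477
```

```bash
python3 - <<'E'
from h import *
go(b2w(-.158,.003),.09); print(manip.read_state()["qpos"].round(2))
s=snapshot("top");cv2.imwrite("pics/top1.png",s["img"][120:300,240:500,::-1]);
P=cloud(s);B=w2b(P);Z=P[...,2]
m=(B[...,0]<-.105)&(B[...,0]>-.14)&(abs(B[...,1]-.15)<.04)&(Z>.1)&(Z<.125)
p=B[m];print("tab",p.min(0),p.max(0),p.mean(0),m.sum())
E
```

```text
t 5.52 tcp [ 0.5634 -0.034   0.145 ] slide [  37.1 -149.8   56.3] ang [-0.008 -0.004 -0.002] open 0.0477 F [ 0.5 -0.3 -0.6]
[-0.17  0.49  1.78 -0.01  0.88 -1.11]Traceback (most recent call last):
  File "<stdin>", line 6, in <module>
    return umr_minimum(a, axis, None, out, keepdims, initial, where)
ValueError: zero-size array to reduction operation minimum which has no identity
```

Request:
carry_out(
  moves=[
    {"slide":[37,-40,0],"angular":[0,0,0]},
    {"slide":[37,-80,0],"angular":[0,0,0]},
    {"slide":[37,-120,0],"angular":[0,0,0]},
    {"slide":[37,-150,0],"angular":[-0.008,-0.004,0]},
    {"slide":[37,-150,0],"angular":[-0.008,-0.004,0]},
  ],
  grip=0,
)

```text
time_s: 5.98
tcp_pos: [0.4407, -0.1357, 0.1446]
ee_rot: [0.314, 0.95, -0.0, -0.002]
ft_force: [0.7, -0.4, 0.8]
opening: 0.0194
```

Request:
carry_out(
  moves=[
    {"slide":[0,0,10],"angular":[0,0,0]},
    {"slide":[0,0,20],"angular":[0,0,0]},
    {"slide":[0,0,30],"angular":[0,0,0]},
    {"slide":[0,0,40],"angular":[0,0,0]},
    {"slide":[0,0,48],"angular":[0,0,0]},
  ],
)

```text
time_s: 6.4
tcp_pos: [0.4401, -0.1353, 0.0951]
ee_rot: [0.314, 0.95, 0.0, -0.003]
ft_force: [-0.2, -0.4, 0.2]
opening: 0.0007
```

```bash
python3 - <<'E'
from h import *
go(b2w(-.158,.003),.09)
s=snapshot("side");cv2.imwrite("pics/side1.png",s["img"][150:390,180:430,::-1])
s=snapshot("top");cv2.imwrite("pics/top1.png",s["img"][:,:,::-1])
E
```

```text
t 6.4 tcp [ 0.4401 -0.1353  0.0951] slide [-2.   4.6  5.1] ang [-0.002 -0.006 -0.005] open 0.0007 F [-0.2 -0.4  0.2]
```

View pics/side1.png

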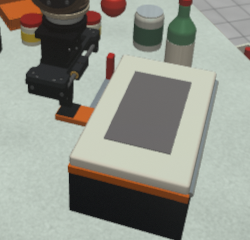

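Request:
carry_out(
  moves=[
    {"slide":[-2,3,5],"angular":[0,0,0]},
    {"slide":[-2,4,10],"angular":[0,0,0]},
    {"slide":[-2,4,14],"angular":[0,0,0]},
    {"slide":[-2,4,17],"angular":[0,0,0]},
    {"slide":[-2,4,20],"angular":[0,0,0]},
  ],
)

```text
time_s: 6.92
tcp_pos: [0.444, -0.1329, 0.0756]
ee_rot: [0.313, 0.95, 0.0, -0.003]
ft_force: [-1.1, 3.5, 15.7]
opening: 0.0006
```

Request:
carry_out(
  moves=[
    {"slide":[0,0,3],"angular":[0,0,0]},
    {"slide":[-0.5,0,6],"angular":[0,0,0]},
    {"slide":[-1,0,9],"angular":[0,0,0]},
    {"slide":[-1.5,0,12],"angular":[0,0,0]},
    {"slide":[-2,0,15],"angular":[0,0,0]},
  ],
)

```text
time_s: 7.33
tcp_pos: [0.4452, -0.1336, 0.0608]
ee_rot: [0.313, 0.95, 0.0, -0.003]
ft_force: [-3.3, 2.7, 9.4]
opening: 0.0005
```

Request:
carry_out(
  moves=[
    {"slide":[0,0,2],"angular":[0,0,0]},
    {"slide":[-1,0,4],"angular":[0,0,0]},
    {"slide":[-2,0,6],"angular":[0,0,0]},
    {"slide":[-3,0,8],"angular":[0,0,0]},
    {"slide":[-3,0,10],"angular":[0,0,0]},
  ],
)

```text
time_s: 7.75
tcp_pos: [0.4472, -0.1351, 0.0512]
ee_rot: [0.313, 0.95, 0.0, -0.004]
ft_force: [-7.1, 3.5, 35.0]
opening: 0.0008
```

```bash
python3 - <<'E'
from h import *
go(b2w(-.152,.003),.0455)
E
```

```text
t 7.75 tcp [ 0.4472 -0.1351  0.0512] slide [-2.4  0.1  5.7] ang [-0.002 -0.007 -0.004] open 0.0008 F [-7.1  3.5 35. ]
```

Request:
carry_out(
  moves=[
    {"slide":[0,0,0.5],"angular":[0,0,0]},
    {"slide":[0,0,1],"angular":[0,0,0]},
    {"slide":[0,0,1.5],"angular":[0,0,0]},
    {"slide":[0,0,2],"angular":[0,0,0]},
    {"slide":[0,0,2],"angular":[0,0,0]},
  ],
)

```text
time_s: 8.17
tcp_pos: [0.4473, -0.135, 0.0509]
ee_rot: [0.313, 0.95, 0.0, -0.003]
ft_force: [-9.4, 2.1, 34.6]
opening: 0.0005
```

```bash
python3 - <<'E'
from h import *
go(b2w(-.152,.003),.16)
for n in("side","top"):
    s=snapshot(n);cv2.imwrite(f"pics/{n}2.png",s["img"][:,:,::-1]);np.savez(f"pics/{n}2.npz",**s)
P=cloud(s);B=w2b(P);Z=P[...,2]
m=(B[...,0]>.08)&(B[...,0]<.16)&(abs(B[...,1])<.14)&(Z>.14)&(Z<.31)
print(m.sum(),np.nanmax(Z[m]))
for lo in(.14,.18,.22,.26): k=m&(Z>lo)&(Z<lo+.04);print(lo,k.sum(),np.median(B[k][:,0]) if k.any() else None)
k=m&(Z>.285);print("edge",B[k].min(0),B[k].max(0))
E
```

```text
t 8.17 tcp [ 0.4473 -0.135   0.0509] slide [-1.700e+00 -1.000e-01 -1.091e+02] ang [-0.001 -0.005 -0.004] open 0.0005 F [-9.4  2.1 34.6]
5537 0.29826979976199497
0.14 1020 0.10278765602262344
0.18 1120 0.10825763109688508
0.22 1265 0.1135393956400879
0.26 2132 0.12106370766192943
edge [ 0.11640676 -0.13999324] [0.14209388 0.13988161]
```

View pics/top2.png

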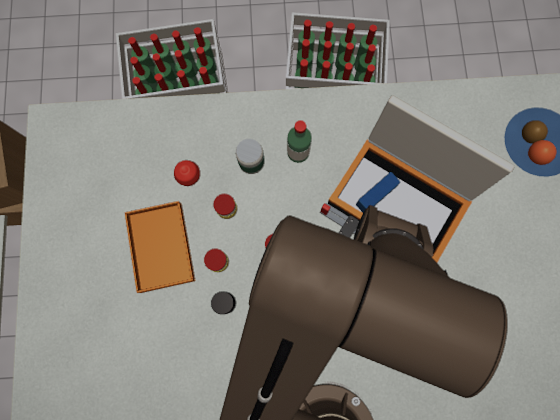

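Request:
carry_out(
  moves=[
    {"slide":[0,0,-20],"angular":[0,0,0]},
    {"slide":[0,0,-50],"angular":[0,0,0]},
    {"slide":[0,0,-80],"angular":[0,0,0]},
    {"slide":[0,0,-110],"angular":[0,0,0]},
    {"slide":[0,0,-150],"angular":[0,0,0]},
  ],
  grip=0.75,
)

```text
time_s: 8.68
tcp_pos: [0.4474, -0.135, 0.2013]
ee_rot: [0.313, 0.95, 0.0, -0.004]
ft_force: [0.4, -1.3, -0.7]
opening: 0.028
```

Request:
carry_out(
  moves=[
    {"slide":[0,40,0],"angular":[0,0,0]},
    {"slide":[0,80,0],"angular":[0,0,0]},
    {"slide":[0,120,0],"angular":[0,0,0]},
    {"slide":[0,160,0],"angular":[0,0,0]},
    {"slide":[0,200,0],"angular":[0,0,0]},
  ],
)

```text
time_s: 9.1
tcp_pos: [0.5673, 0.0277, 0.2011]
ee_rot: [0.313, 0.95, 0.0, -0.003]
ft_force: [1.0, -0.2, 0.4]
opening: 0.0618
```

Request:
carry_out(
  moves=[
    {"slide":[40,0,0],"angular":[0,0,0]},
    {"slide":[80,0,0],"angular":[0,0,0]},
    {"slide":[120,0,0],"angular":[0,0,0]},
    {"slide":[160,0,0],"angular":[0,0,0]},
    {"slide":[200,0,0],"angular":[0,0,0]},
  ],
)

```text
time_s: 9.52
tcp_pos: [0.4049, 0.1475, 0.2022]
ee_rot: [0.313, 0.95, 0.0, -0.003]
ft_force: [-0.3, 1.8, 0.1]
opening: 0.0709
```

```bash
cat >> h.py <<'E'
def shot(n,k):
    s=snapshot(n);cv2.imwrite(f"pics/{n}{k}.png",s["img"][:,:,::-1]);np.savez(f"pics/{n}{k}.npz",**s);return s
def pack(s):
    P=cloud(s);H=hsv(s);B=w2b(P);Z=P[...,2]
    m=(abs(B[...,0])<.09)&(abs(B[...,1])<.15)&(Z>.07)&(Z<.09)
    b=max(blobs(m),key=lambda t:t[1]);p=P[b[0]];r=cv2.minAreaRect(p[:,:2].astype(np.float32))
    print("pack",b[1],np.round(r[0],4),np.round(r[1],4),round(r[2],1),"box",w2b(np.array(r[0])).round(4),"z",np.median(p[:,2]).round(4),"corners(box)",w2b(cv2.boxPoints(r)).round(3).tolist())
E
python3 - <<'E'
from h import *
go(b2w(0,0),.2)
s=shot("top",3);pack(s);print(*jars(s),sep="\n")
cv2.imwrite("pics/c3.png",cv2.resize(s["img"][80:320,180:500,::-1],None,fx=2,fy=2))
E
```

```text
t 9.52 tcp [0.4049 0.1475 0.2022] slide [-356.5 -204.3    0. ] ang [-0.001 -0.007 -0.004] open 0.0709 F [-0.3  1.8  0.1]
pack 671 [ 0.6045 -0.1839] [0.0402 0.1191] 37.3 box [0.0013 0.0566] z 0.0798 corners(box) [[-0.061, 0.054], [0.053, 0.02], [0.064, 0.059], [-0.05, 0.093]]
(array([185., 171.]), np.int32(367), array([0.6971, 0.3271, 0.0314, 0.0614]), array([0.6968, 0.3268]))
(array([224., 204.]), np.int32(337), array([0.5975, 0.2255, 0.028 , 0.0658]), array([0.5965, 0.226 ]))
```

View pics/c3.png

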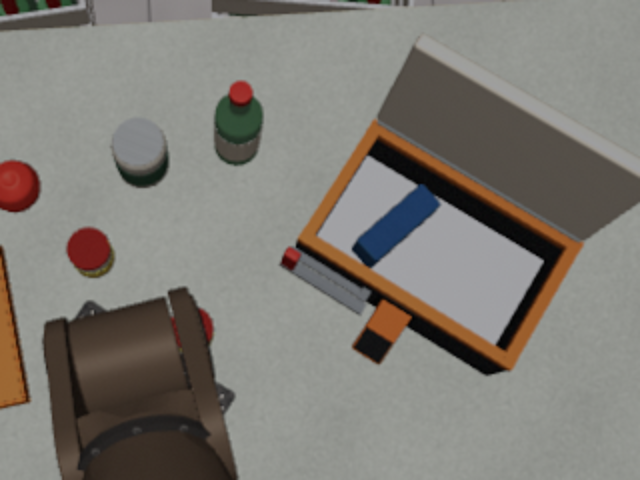

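The lid stands open. The catch is aside and the pack lies at box (0.001, 0.057), at (397,224) in the crop, with its long side nearly along box x. Grasp yaw is 0.653.

Request:
carry_out(
  moves=[
    {"slide":[-34,-20,0],"angular":[0,0,0]},
    {"slide":[-68,-40,0],"angular":[0,0,0]},
    {"slide":[-102,-60,0],"angular":[0,0,0]},
    {"slide":[-136,-78,0],"angular":[0,0,0]},
    {"slide":[-170,-97,0],"angular":[0,0,0]},
  ],
)

```text
time_s: 9.98
tcp_pos: [0.4793, -0.0309, 0.2008]
ee_rot: [0.312, 0.95, 0.0, -0.005]
ft_force: [0.1, -0.7, -0.3]
opening: 0.0713
```

Request:
carry_out(
  moves=[
    {"slide":[-30,-10,0],"angular":[0,0,0.06]},
    {"slide":[-60,-20,0],"angular":[0,0,0.12]},
    {"slide":[-90,-30,0],"angular":[0,0,0.18]},
    {"slide":[-120,-40,0],"angular":[0,0,0.24]},
    {"slide":[-150,-50,0],"angular":[0,0,0.28]},
  ],
)

```text
time_s: 10.4
tcp_pos: [0.5712, -0.1616, 0.1994]
ee_rot: [0.443, 0.896, -0.0, -0.004]
ft_force: [0.3, -0.3, -0.1]
opening: 0.0716
```

```bash
python3 - <<'E'
from h import *
go((.6045,-.1839),.042,.653)
E
```

```text
t 10.4 tcp [ 0.5712 -0.1616  0.1994] slide [-39.1  13.7 157.1] ang [-0.005 -0.008 -0.001] open 0.0716 F [ 0.3 -0.3 -0.1]
```

Request:
carry_out(
  moves=[
    {"slide":[-30,10,0],"angular":[0,0,0]},
    {"slide":[-39,14,20],"angular":[-0.005,-0.008,0]},
    {"slide":[-39,14,50],"angular":[-0.005,-0.008,0]},
    {"slide":[-39,14,80],"angular":[-0.005,-0.008,0]},
    {"slide":[-39,14,100],"angular":[-0.005,-0.008,0]},
  ],
)

```text
time_s: 10.82
tcp_pos: [0.6044, -0.1836, 0.0961]
ee_rot: [0.443, 0.896, -0.0, -0.001]
ft_force: [0.6, 0.1, -0.7]
opening: 0.0715
```

```bash
python3 - <<'E'
from h import *
go((.6045,-.1839),.042,.653)
E
```

```text
t 10.82 tcp [ 0.6044 -0.1836  0.0961] slide [-0.4 -0.  54.1] ang [-0.001 -0.002 -0.001] open 0.0715 F [ 0.6  0.1 -0.7]
```

Request:
carry_out(
  moves=[
    {"slide":[0,0,15],"angular":[0,0,0]},
    {"slide":[0,0,30],"angular":[0,0,0]},
    {"slide":[0,0,44],"angular":[0,0,0]},
    {"slide":[0,0,54],"angular":[0,0,0]},
    {"slide":[0,0,54],"angular":[0,0,0]},
  ],
)

```text
time_s: 11.23
tcp_pos: [0.6035, -0.1833, 0.04]
ee_rot: [0.443, 0.896, -0.0, -0.002]
ft_force: [-0.1, 0.3, 0.4]
opening: 0.0709
```

Request:
carry_out(
  moves=[
    {"slide":[0,0,0],"angular":[0,0,0]},
    {"slide":[0,0,0],"angular":[0,0,0]},
    {"slide":[0,0,0],"angular":[0,0,0]},
    {"slide":[0,0,0],"angular":[0,0,0]},
    {"slide":[0,0,0],"angular":[0,0,0]},
  ],
  grip=0,
  force=25,
)

```text
time_s: 11.65
tcp_pos: [0.6038, -0.1833, 0.0406]
ee_rot: [0.443, 0.896, -0.0, -0.002]
ft_force: [0.4, -0.0, 0.6]
opening: 0.0432
```

Request:
carry_out(
  moves=[
    {"slide":[0,0,0],"angular":[0,0,0]},
    {"slide":[0,0,0],"angular":[0,0,0]},
    {"slide":[0,0,0],"angular":[0,0,0]},
    {"slide":[0,0,0],"angular":[0,0,0]},
    {"slide":[0,0,-5],"angular":[0,0,0]},
  ],
)

```text
time_s: 12.07
tcp_pos: [0.6033, -0.1831, 0.0449]
ee_rot: [0.443, 0.896, -0.0, -0.003]
ft_force: [0.4, 0.1, -1.9]
opening: 0.0398
```

Request:
carry_out(
  moves=[
    {"slide":[0,0,-30],"angular":[0,0,0]},
    {"slide":[0,0,-60],"angular":[0,0,0]},
    {"slide":[0,0,-90],"angular":[0,0,0]},
    {"slide":[0,0,-120],"angular":[0,0,0]},
    {"slide":[0,0,-150],"angular":[0,0,0]},
  ],
)

```text
time_s: 12.48
tcp_pos: [0.6037, -0.1833, 0.1966]
ee_rot: [0.443, 0.896, -0.0, -0.003]
ft_force: [0.7, -1.1, -3.0]
opening: 0.0398
```

```bash
python3 - <<'E'
from h import *
go((.503,.409),.2,np.deg2rad(8.4+90)); print(manip.read_state()["qpos"].round(2))
E
```

```text
t 12.48 tcp [ 0.6037 -0.1833  0.1966] slide [532.  279.4  -1.7] ang [ 0.    -0.006 -1.065] open 0.0398 F [ 0.7 -1.1 -3. ]
[-0.4   0.52  1.56 -0.    1.07 -1.05]
```

Request:
carry_out(
  moves=[
    {"slide":[35,19,0],"angular":[0,0,0]},
    {"slide":[70,37,0],"angular":[0,0,0]},
    {"slide":[106,56,0],"angular":[0,0,0]},
    {"slide":[141,75,0],"angular":[0,0,0]},
    {"slide":[177,93,0],"angular":[0,0,0]},
  ],
)

```text
time_s: 12.9
tcp_pos: [0.5696, 0.0154, 0.1975]
ee_rot: [0.444, 0.896, -0.0, -0.003]
ft_force: [0.2, 0.4, -2.9]
opening: 0.04
```

Request:
carry_out(
  moves=[
    {"slide":[35,19,0],"angular":[0,0,-0.1]},
    {"slide":[70,37,0],"angular":[0,0,-0.2]},
    {"slide":[106,56,0],"angular":[0,0,-0.3]},
    {"slide":[141,75,0],"angular":[0,0,-0.4]},
    {"slide":[177,93,0],"angular":[0,0,-0.5]},
  ],
)

```text
time_s: 13.32
tcp_pos: [0.5355, 0.2143, 0.1983]
ee_rot: [0.206, 0.979, 0.001, -0.003]
ft_force: [1.3, -0.4, -2.7]
opening: 0.0398
```

```bash
python3 - <<'E'
from h import *
go((.503,.409),.1,np.deg2rad(8.4+90))
E
```

```text
t 13.32 tcp [0.5355 0.2143 0.1983] slide [107.6 165.1  98.9] ang [ 0.001 -0.005 -0.561] open 0.0398 F [ 1.3 -0.4 -2.7]
```

Request:
carry_out(
  moves=[
    {"slide":[22,33,0],"angular":[0,-0.005,-0.11]},
    {"slide":[43,66,0],"angular":[0,-0.005,-0.22]},
    {"slide":[65,99,0],"angular":[0,-0.005,-0.34]},
    {"slide":[86,132,0],"angular":[0,-0.005,-0.45]},
    {"slide":[107.5,165,0],"angular":[0,-0.005,-0.561]},
  ],
)

```text
time_s: 13.73
tcp_pos: [0.5027, 0.4105, 0.1991]
ee_rot: [-0.076, 0.997, 0.001, -0.0]
ft_force: [1.3, 0.4, -0.9]
opening: 0.0398
```

Request:
carry_out(
  moves=[
    {"slide":[0,0,30],"angular":[0,0,0]},
    {"slide":[0,0,60],"angular":[0,0,0]},
    {"slide":[0,0,90],"angular":[0,0,0]},
    {"slide":[0,0,110],"angular":[0,0,0]},
    {"slide":[0,0,120],"angular":[0,0,0]},
  ],
)

```text
time_s: 14.15
tcp_pos: [0.5015, 0.41, 0.0763]
ee_rot: [-0.076, 0.997, -0.0, -0.002]
ft_force: [-0.7, 0.1, -2.0]
opening: 0.04
```

```bash
python3 - <<'E'
from h import *
go((.503,.409),.0265,np.deg2rad(8.4+90))
E
```

```text
t 14.15 tcp [0.5015 0.41   0.0763] slide [-1.6 -1.2 49.7] ang [-0.001 -0.004  0.006] open 0.04 F [-0.7  0.1 -2. ]
```

Request:
carry_out(
  moves=[
    {"slide":[-1,-1,15],"angular":[0,-0.004,0]},
    {"slide":[-1,-1,30],"angular":[0,-0.004,0]},
    {"slide":[-1,-1,40],"angular":[0,-0.004,0]},
    {"slide":[-1,-1,46],"angular":[0,-0.004,0]},
    {"slide":[-1,-1,49],"angular":[0,-0.004,0]},
  ],
)

```text
time_s: 14.57
tcp_pos: [0.5025, 0.4091, 0.0271]
ee_rot: [-0.076, 0.997, -0.0, 0.0]
ft_force: [-0.0, -0.1, -2.7]
opening: 0.04
```

Request:
carry_out(
  moves=[
    {"slide":[0,0,1],"angular":[0,0,0]},
    {"slide":[0,0,1],"angular":[0,0,0]},
    {"slide":[0,0,1],"angular":[0,0,0]},
    {"slide":[0,0,1],"angular":[0,0,0]},
    {"slide":[0,0,1],"angular":[0,0,0]},
  ],
  grip=0.7,
)

```text
time_s: 14.98
tcp_pos: [0.5028, 0.4093, 0.0268]
ee_rot: [-0.076, 0.997, -0.0, 0.001]
ft_force: [-0.3, -0.8, 0.0]
opening: 0.0646
```

Request:
carry_out(
  moves=[
    {"slide":[0,0,-20],"angular":[0,0,0]},
    {"slide":[0,0,-50],"angular":[0,0,0]},
    {"slide":[0,0,-80],"angular":[0,0,0]},
    {"slide":[0,0,-120],"angular":[0,0,0]},
    {"slide":[0,0,-160],"angular":[0,0,0]},
  ],
  grip=0.95,
)

```text
time_s: 15.4
tcp_pos: [0.5022, 0.409, 0.1884]
ee_rot: [-0.076, 0.997, -0.0, 0.0]
ft_force: [0.1, -0.8, 0.0]
opening: 0.089
```

```bash
python3 - <<'E'
from h import *
s=shot("side",4); print(*jars(s),sep="\n")
s=shot("top",4); print(*jars(s),sep="\n")
go((.5975,.2258),.2,1.6)
E
```

```text
(array([293., 147.]), np.int32(174), array([0.6969, 0.3214, 0.0288, 0.0616]), array([0.696 , 0.3187]))
(array([269., 167.]), np.int32(218), array([0.597 , 0.2252, 0.0294, 0.0655]), array([0.5965, 0.2206]))
(array([211., 170.]), np.int32(246), array([0.4519, 0.2536, 0.0313, 0.0652]), array([0.453 , 0.2493]))
(array([238., 201.]), np.int32(299), array([0.4845, 0.0936, 0.0291, 0.0656]), array([0.4827, 0.0901]))
(array([185., 171.]), np.int32(361), array([0.6989, 0.3279, 0.031 , 0.0618]), array([0.6966, 0.3272]))
(array([224., 204.]), np.int32(339), array([0.5978, 0.2258, 0.028 , 0.0658]), array([0.5965, 0.226 ]))
(array([275., 244.]), np.int32(353), array([0.4824, 0.0968, 0.0279, 0.0658]), array([0.4823, 0.0967]))
(array([215., 259.]), np.int32(366), array([0.4526, 0.2547, 0.0282, 0.066 ]), array([0.4525, 0.2546]))
t 15.5 tcp [0.5046 0.4107 0.1939] slide [ -63.8 -196.8   -6.3] ang [0.005 0.011 0.123] open 0.0901 F [ 1.  -0.3  0.1]
```

View pics/side4.png

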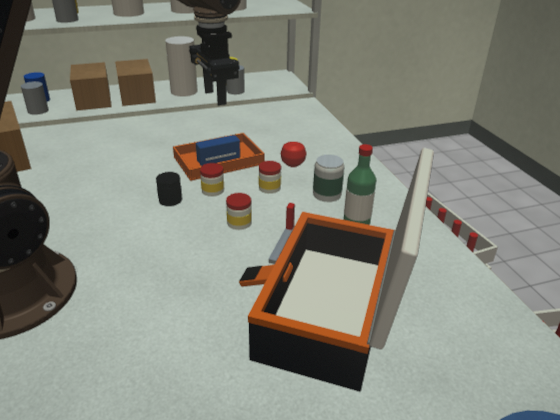

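Pack stands in the tray at (218,150) in the side view, the box is empty, and the three jars have not moved. Next I'll pick the first jar, at (0.597, 0.226).

Request:
carry_out(
  moves=[
    {"slide":[-12,-36,0],"angular":[0,0,0.11]},
    {"slide":[-24,-72,0],"angular":[0,0,0.22]},
    {"slide":[-36,-108,0],"angular":[0,0,0.33]},
    {"slide":[-48,-144,0],"angular":[0,0,0.44]},
    {"slide":[-60,-180,0],"angular":[0,0,0.55]},
  ],
)

```text
time_s: 15.92
tcp_pos: [0.5916, 0.2403, 0.1935]
ee_rot: [0.2, 0.98, 0.004, 0.004]
ft_force: [0.9, -0.2, -0.0]
opening: 0.0903
```

```bash
python3 - <<'E'
from h import *
go((.597,.226),.1)
E
```

```text
t 15.92 tcp [0.5916 0.2403 0.1935] slide [ -9.9 -11.9  93.5] ang [0.01  0.006 0.23 ] open 0.0903 F [ 0.9 -0.2 -0. ]
```

Request:
carry_out(
  moves=[
    {"slide":[-10,-12,0],"angular":[0.01,0.006,0.12]},
    {"slide":[-10,-12,20],"angular":[0.01,0.006,0.23]},
    {"slide":[-10,-12,50],"angular":[0.01,0.006,0.23]},
    {"slide":[-10,-12,75],"angular":[0.01,0.006,0.23]},
    {"slide":[-10,-12,93],"angular":[0.01,0.006,0.23]},
  ],
)

```text
time_s: 16.33
tcp_pos: [0.5963, 0.2253, 0.098]
ee_rot: [0.311, 0.95, -0.0, -0.001]
ft_force: [-1.1, -0.6, 0.7]
opening: 0.0904
```

```bash
python3 - <<'E'
from h import *
go((.597,.226),.025)
E
```

```text
t 16.33 tcp [0.5963 0.2253 0.098 ] slide [-0.3  1.1 73. ] ang [-0.001 -0.001 -0.   ] open 0.0904 F [-1.1 -0.6  0.7]
```

Request:
carry_out(
  moves=[
    {"slide":[0,1,20],"angular":[0,0,0]},
    {"slide":[0,1,40],"angular":[0,0,0]},
    {"slide":[0,1,60],"angular":[0,0,0]},
    {"slide":[0,1,73],"angular":[0,0,0]},
    {"slide":[0,1,73],"angular":[0,0,0]},
  ],
)

```text
time_s: 16.75
tcp_pos: [0.5953, 0.2257, 0.0222]
ee_rot: [0.311, 0.95, -0.002, -0.003]
ft_force: [0.2, -0.1, 1.4]
opening: 0.0904
```

Request:
carry_out(
  moves=[
    {"slide":[0,0,0],"angular":[0,0,0]},
    {"slide":[0,0,0],"angular":[0,0,0]},
    {"slide":[0,0,0],"angular":[0,0,0]},
    {"slide":[0,0,0],"angular":[0,0,0]},
    {"slide":[0,0,0],"angular":[0,0,0]},
  ],
  grip=0.3,
  force=20,
)

```text
time_s: 17.17
tcp_pos: [0.5959, 0.2259, 0.0232]
ee_rot: [0.311, 0.95, -0.001, -0.002]
ft_force: [0.8, 1.2, 1.1]
opening: 0.0627
```

Request:
carry_out(
  moves=[
    {"slide":[0,0,0],"angular":[0,0,0]},
    {"slide":[0,0,0],"angular":[0,0,0]},
    {"slide":[0,0,0],"angular":[0,0,0]},
    {"slide":[0,0,0],"angular":[0,0,0]},
    {"slide":[0,0,-5],"angular":[0,0,0]},
  ],
)

```text
time_s: 17.58
tcp_pos: [0.5954, 0.2258, 0.0276]
ee_rot: [0.311, 0.95, -0.001, -0.003]
ft_force: [-0.0, -0.2, -2.0]
opening: 0.0576
```

Request:
carry_out(
  moves=[
    {"slide":[0,0,-30],"angular":[0,0,0]},
    {"slide":[0,0,-60],"angular":[0,0,0]},
    {"slide":[0,0,-90],"angular":[0,0,0]},
    {"slide":[0,0,-120],"angular":[0,0,0]},
    {"slide":[0,0,-155],"angular":[0,0,0]},
  ],
)

```text
time_s: 18.0
tcp_pos: [0.5956, 0.2258, 0.1834]
ee_rot: [0.311, 0.95, -0.002, -0.003]
ft_force: [0.3, 0.6, -2.1]
opening: 0.0577
```

```bash
python3 - <<'E'
from h import *
go(b2w(-.01,-.082),.18)
E
```

```text
t 18.0 tcp [0.5956 0.2258 0.1834] slide [-238.4 -463.4    4.8] ang [-0.006 -0.005 -0.   ] open 0.0577 F [ 0.3  0.6 -2.1]
```

Request:
carry_out(
  moves=[
    {"slide":[-16,-31,0],"angular":[0,0,0]},
    {"slide":[-32,-62,0],"angular":[0,0,0]},
    {"slide":[-48,-93,0],"angular":[0,0,0]},
    {"slide":[-64,-124,0],"angular":[0,0,0]},
    {"slide":[-80,-155,0],"angular":[0,0,0]},
  ],
)

```text
time_s: 18.42
tcp_pos: [0.5676, 0.0521, 0.1842]
ee_rot: [0.311, 0.95, -0.002, -0.003]
ft_force: [0.1, -0.3, -1.5]
opening: 0.0576
```

Request:
carry_out(
  moves=[
    {"slide":[-16,-31,0],"angular":[0,0,0]},
    {"slide":[-32,-62,0],"angular":[0,0,0]},
    {"slide":[-48,-93,0],"angular":[0,0,0]},
    {"slide":[-64,-124,0],"angular":[0,0,0]},
    {"slide":[-80,-155,0],"angular":[0,0,0]},
  ],
)

```text
time_s: 18.83
tcp_pos: [0.5397, -0.1218, 0.1849]
ee_rot: [0.311, 0.95, -0.002, -0.003]
ft_force: [1.0, 0.4, -1.9]
opening: 0.0578
```

Request:
carry_out(
  moves=[
    {"slide":[-16,-31,0],"angular":[0,0,0]},
    {"slide":[-32,-62,0],"angular":[0,0,0]},
    {"slide":[-48,-93,0],"angular":[0,0,0]},
    {"slide":[-64,-124,0],"angular":[0,0,0]},
    {"slide":[-78,-153,0],"angular":[-0.006,-0.005,0]},
  ],
)

```text
time_s: 19.25
tcp_pos: [0.5115, -0.2933, 0.1856]
ee_rot: [0.311, 0.95, 0.0, -0.0]
ft_force: [0.0, -0.2, -1.9]
opening: 0.0574
```

```bash
python3 - <<'E'
from h import *
go(b2w(-.01,-.082),.044); print(manip.read_state()["qpos"].round(2))
E
```

```text
t 19.25 tcp [ 0.5115 -0.2933  0.1856] slide [  1.    4.6 141.6] ang [ 0. -0. -0.] open 0.0574 F [ 0.  -0.2 -1.9]
[-0.63  0.47  1.68  0.    0.99 -1.57]
```

Request:
carry_out(
  moves=[
    {"slide":[1,4.5,25],"angular":[0,0,0]},
    {"slide":[1,4.5,55],"angular":[0,0,0]},
    {"slide":[1,4.5,85],"angular":[0,0,0]},
    {"slide":[1,4.5,110],"angular":[0,0,0]},
    {"slide":[1,4.5,125],"angular":[0,0,0]},
  ],
)

```text
time_s: 19.67
tcp_pos: [0.5123, -0.2885, 0.0581]
ee_rot: [0.311, 0.95, 0.001, -0.002]
ft_force: [-0.7, 0.1, -2.1]
opening: 0.0578
```

Request:
carry_out(
  moves=[
    {"slide":[0,0,5],"angular":[0,0,0]},
    {"slide":[0,0,9],"angular":[0,0,0]},
    {"slide":[0,0,12],"angular":[0,0,0]},
    {"slide":[0,0,14],"angular":[0,0,0]},
    {"slide":[0,0,15],"angular":[0,0,0]},
  ],
)

```text
time_s: 20.08
tcp_pos: [0.5126, -0.2887, 0.0438]
ee_rot: [0.311, 0.95, 0.0, -0.001]
ft_force: [-0.1, -0.4, -1.2]
opening: 0.058
```

```bash
python3 - <<'E'
from h import *
go(b2w(-.01,-.082),.0432)
E
```

```text
t 20.08 tcp [ 0.5126 -0.2887  0.0438] slide [-0.8  0.3  0.6] ang [ 0.    -0.002 -0.   ] open 0.058 F [-0.1 -0.4 -1.2]
```

Request:
carry_out(
  moves=[
    {"slide":[0,0,0.5],"angular":[0,0,0]},
    {"slide":[0,0,0.5],"angular":[0,0,0]},
    {"slide":[0,0,0.5],"angular":[0,0,0]},
    {"slide":[0,0,0.5],"angular":[0,0,0]},
    {"slide":[0,0,0.5],"angular":[0,0,0]},
  ],
  grip=0.72,
)

```text
time_s: 20.5
tcp_pos: [0.5127, -0.2887, 0.0436]
ee_rot: [0.311, 0.95, 0.0, -0.001]
ft_force: [0.2, 0.6, -0.6]
opening: 0.0682
```

Request:
carry_out(
  moves=[
    {"slide":[0,0,-20],"angular":[0,0,0]},
    {"slide":[0,0,-50],"angular":[0,0,0]},
    {"slide":[0,0,-80],"angular":[0,0,0]},
    {"slide":[0,0,-110],"angular":[0,0,0]},
    {"slide":[0,0,-140],"angular":[0,0,0]},
  ],
)

```text
time_s: 20.92
tcp_pos: [0.5127, -0.2887, 0.1851]
ee_rot: [0.311, 0.95, 0.0, -0.001]
ft_force: [0.5, -0.1, 0.6]
opening: 0.0684
```

Request:
carry_out(
  moves=[
    {"slide":[20,33,0],"angular":[0,0,0]},
    {"slide":[40,66,0],"angular":[0,0,0]},
    {"slide":[60,99,0],"angular":[0,0,0]},
    {"slide":[80,132,0],"angular":[0,0,0]},
    {"slide":[100,165,0],"angular":[0,0,0]},
  ],
  grip=0.95,
)

```text
time_s: 21.33
tcp_pos: [0.5295, -0.0949, 0.1856]
ee_rot: [0.312, 0.95, 0.0, -0.001]
ft_force: [1.3, 0.1, -0.3]
opening: 0.0896
```

```bash
python3 - <<'E'
from h import *
s=shot("side",5); print(*jars(s),sep="\n")
s=shot("top",5); print(*jars(s),sep="\n")
go((.4825,.0967),.18)
E
```

```text
(array([211., 170.]), np.int32(244), array([0.4533, 0.253 , 0.0309, 0.0653]), array([0.453 , 0.2493]))
(array([238., 201.]), np.int32(302), array([0.4857, 0.0937, 0.0293, 0.0656]), array([0.4827, 0.09  ]))
(array([185., 171.]), np.int32(357), array([0.6979, 0.3269, 0.0305, 0.0617]), array([0.6968, 0.3266]))
(array([275., 244.]), np.int32(350), array([0.4825, 0.0966, 0.0277, 0.0662]), array([0.4825, 0.0969]))
(array([215., 259.]), np.int32(367), array([0.4529, 0.2551, 0.0283, 0.0662]), array([0.4524, 0.2545]))
t 21.43 tcp [ 0.5297 -0.0922  0.1856] slide [149.3 124.9   6. ] ang [ 0.001 -0.002  0.004] open 0.0903 F [-0.6 -0.5 -0. ]
```

Remaining jars haven't moved.

Request:
carry_out(
  moves=[
    {"slide":[30,25,0],"angular":[0,0,0]},
    {"slide":[60,50,0],"angular":[0,0,0]},
    {"slide":[90,75,0],"angular":[0,0,0]},
    {"slide":[120,100,0],"angular":[0,0,0]},
    {"slide":[149,125,0],"angular":[0,0,0]},
  ],
)

```text
time_s: 21.85
tcp_pos: [0.4821, 0.0977, 0.1862]
ee_rot: [0.31, 0.951, 0.001, -0.001]
ft_force: [0.9, 0.2, -0.1]
opening: 0.0906
```

Request:
carry_out(
  moves=[
    {"slide":[0,0,20],"angular":[0,0,0]},
    {"slide":[0,0,40],"angular":[0,0,0]},
    {"slide":[0,0,60],"angular":[0,0,0]},
    {"slide":[0,0,80],"angular":[0,0,0]},
    {"slide":[0,0,85],"angular":[0,0,0]},
  ],
)

```text
time_s: 22.27
tcp_pos: [0.4812, 0.0975, 0.099]
ee_rot: [0.31, 0.951, -0.0, -0.002]
ft_force: [-0.4, -0.2, 0.2]
opening: 0.0904
```

```bash
python3 - <<'E'
from h import *
go((.4825,.0967),.025)
E
```

```text
t 22.27 tcp [0.4812 0.0975 0.099 ] slide [-1.9  0.3 74. ] ang [-0.001 -0.004  0.003] open 0.0904 F [-0.4 -0.2  0.2]
```

Request:
carry_out(
  moves=[
    {"slide":[-2,0,20],"angular":[0,-0.004,0]},
    {"slide":[-2,0,40],"angular":[0,-0.004,0]},
    {"slide":[-2,0,60],"angular":[0,-0.004,0]},
    {"slide":[-2,0,74],"angular":[0,-0.004,0]},
    {"slide":[-2,0,74],"angular":[0,-0.004,0]},
  ],
)

```text
time_s: 22.68
tcp_pos: [0.4819, 0.0959, 0.0234]
ee_rot: [0.31, 0.951, -0.001, -0.002]
ft_force: [0.6, -0.1, -0.0]
opening: 0.0903
```

Request:
carry_out(
  moves=[
    {"slide":[0,0,0],"angular":[0,0,0]},
    {"slide":[0,0,0],"angular":[0,0,0]},
    {"slide":[0,0,0],"angular":[0,0,0]},
    {"slide":[0,0,0],"angular":[0,0,0]},
    {"slide":[0,0,0],"angular":[0,0,0]},
  ],
  grip=0.3,
  force=20,
)

```text
time_s: 23.1
tcp_pos: [0.4824, 0.096, 0.0242]
ee_rot: [0.31, 0.951, -0.001, -0.001]
ft_force: [1.9, 1.5, 1.6]
opening: 0.0625
```

Request:
carry_out(
  moves=[
    {"slide":[0,0,0],"angular":[0,0,0]},
    {"slide":[0,0,0],"angular":[0,0,0]},
    {"slide":[0,0,0],"angular":[0,0,0]},
    {"slide":[0,0,0],"angular":[0,0,0]},
    {"slide":[0,0,-5],"angular":[0,0,0]},
  ],
)

```text
time_s: 23.52
tcp_pos: [0.482, 0.096, 0.0288]
ee_rot: [0.31, 0.951, -0.001, -0.002]
ft_force: [-0.0, -0.4, -1.8]
opening: 0.0578
```

Request:
carry_out(
  moves=[
    {"slide":[0,0,-30],"angular":[0,0,0]},
    {"slide":[0,0,-60],"angular":[0,0,0]},
    {"slide":[0,0,-90],"angular":[0,0,0]},
    {"slide":[0,0,-120],"angular":[0,0,0]},
    {"slide":[0,0,-155],"angular":[0,0,0]},
  ],
)

```text
time_s: 23.93
tcp_pos: [0.4816, 0.0961, 0.1849]
ee_rot: [0.31, 0.951, -0.002, -0.002]
ft_force: [0.6, 0.1, -2.9]
opening: 0.0579
```

```bash
python3 - <<'E'
from h import *
go(b2w(-.01,0),.18)
E
```

```text
t 23.93 tcp [0.4816 0.0961 0.1849] slide [-252.9 -210.2    4.9] ang [-0.004 -0.004  0.003] open 0.0579 F [ 0.6  0.1 -2.9]
```

Request:
carry_out(
  moves=[
    {"slide":[-26,-21,0],"angular":[0,0,0]},
    {"slide":[-52,-42,0],"angular":[0,0,0]},
    {"slide":[-78,-63,0],"angular":[0,0,0]},
    {"slide":[-104,-84,0],"angular":[0,0,0]},
    {"slide":[-130,-105,0],"angular":[0,0,0]},
  ],
)

```text
time_s: 24.35
tcp_pos: [0.5246, -0.0669, 0.1851]
ee_rot: [0.31, 0.951, -0.002, -0.002]
ft_force: [1.3, 0.7, -2.0]
opening: 0.0575
```

Request:
carry_out(
  moves=[
    {"slide":[-26,-21,0],"angular":[0,0,0]},
    {"slide":[-52,-42,0],"angular":[0,0,0]},
    {"slide":[-78,-63,0],"angular":[0,0,0]},
    {"slide":[-104,-84,0],"angular":[-0.004,-0.004,0]},
    {"slide":[-122,-105,0],"angular":[-0.004,-0.004,0.003]},
  ],
)

```text
time_s: 24.77
tcp_pos: [0.5617, -0.2257, 0.185]
ee_rot: [0.311, 0.95, -0.0, 0.0]
ft_force: [0.0, 0.3, -2.0]
opening: 0.0577
```

```bash
python3 - <<'E'
from h import *
go(b2w(-.01,0),.0442)
E
```

```text
t 24.77 tcp [ 0.5617 -0.2257  0.185 ] slide [  1.5   2.6 140.8] ang [-0.     0.    -0.001] open 0.0577 F [ 0.   0.3 -2. ]
```

Request:
carry_out(
  moves=[
    {"slide":[1.5,2.5,25],"angular":[0,0,0]},
    {"slide":[1.5,2.5,55],"angular":[0,0,0]},
    {"slide":[1.5,2.5,85],"angular":[0,0,0]},
    {"slide":[1.5,2.5,110],"angular":[0,0,0]},
    {"slide":[1.5,2.5,125],"angular":[0,0,0]},
  ],
)

```text
time_s: 25.18
tcp_pos: [0.5606, -0.2224, 0.0573]
ee_rot: [0.312, 0.95, 0.0, -0.002]
ft_force: [0.1, 0.0, -1.8]
opening: 0.0577
```

Request:
carry_out(
  moves=[
    {"slide":[0,0,5],"angular":[0,0,0]},
    {"slide":[0,0,9],"angular":[0,0,0]},
    {"slide":[0,0,11],"angular":[0,0,0]},
    {"slide":[0,0,13],"angular":[0,0,0]},
    {"slide":[0,0,14],"angular":[0,0,0]},
  ],
)

```text
time_s: 25.6
tcp_pos: [0.561, -0.2225, 0.0444]
ee_rot: [0.312, 0.95, -0.0, -0.001]
ft_force: [-4.3, 2.3, 13.9]
opening: 0.0574
```

Request:
carry_out(
  moves=[
    {"slide":[0,0,0.5],"angular":[0,0,0]},
    {"slide":[0,0,0.5],"angular":[0,0,0]},
    {"slide":[0,0,0.5],"angular":[0,0,0]},
    {"slide":[0,0,0.5],"angular":[0,0,0]},
    {"slide":[0,0,0.5],"angular":[0,0,0]},
  ],
  grip=0.72,
)

```text
time_s: 26.02
tcp_pos: [0.5611, -0.2225, 0.0441]
ee_rot: [0.312, 0.95, -0.0, -0.001]
ft_force: [-0.4, -0.2, -0.7]
opening: 0.0682
```

Request:
carry_out(
  moves=[
    {"slide":[0,0,-20],"angular":[0,0,0]},
    {"slide":[0,0,-50],"angular":[0,0,0]},
    {"slide":[0,0,-80],"angular":[0,0,0]},
    {"slide":[0,0,-110],"angular":[0,0,0]},
    {"slide":[0,0,-140],"angular":[0,0,0]},
  ],
)

```text
time_s: 26.43
tcp_pos: [0.5611, -0.2225, 0.1857]
ee_rot: [0.312, 0.95, -0.0, -0.001]
ft_force: [0.3, 0.3, 0.5]
opening: 0.0692
```

Request:
carry_out(
  moves=[
    {"slide":[30,20,0],"angular":[0,0,0]},
    {"slide":[60,40,0],"angular":[0,0,0]},
    {"slide":[90,60,0],"angular":[0,0,0]},
    {"slide":[120,80,0],"angular":[0,0,0]},
    {"slide":[150,100,0],"angular":[0,0,0]},
  ],
  grip=0.95,
)

```text
time_s: 26.85
tcp_pos: [0.4985, -0.0518, 0.186]
ee_rot: [0.312, 0.95, 0.0, -0.001]
ft_force: [1.1, -0.8, 0.5]
opening: 0.0896
```

```bash
python3 - <<'E'
from h import *
s=shot("side",6); print(*jars(s),sep="\n")
s=shot("top",6); print(*jars(s),sep="\n")
go((.4526,.2548),.18)
E
```

```text
(array([293., 147.]), np.int32(172), array([0.6975, 0.3228, 0.03  , 0.0614]), array([0.6966, 0.318 ]))
(array([211., 170.]), np.int32(246), array([0.4542, 0.2526, 0.0299, 0.0652]), array([0.4529, 0.249 ]))
(array([185., 171.]), np.int32(362), array([0.6975, 0.3273, 0.0315, 0.0615]), array([0.6966, 0.3273]))
(array([215., 259.]), np.int32(368), array([0.4526, 0.255 , 0.0283, 0.0658]), array([0.4524, 0.2546]))
t 26.95 tcp [ 0.4975 -0.0496  0.1862] slide [215.7 219.3   6.6] ang [-0.001 -0.003  0.002] open 0.0902 F [-0.9 -0.2  0.4]
```

View pics/side6.png

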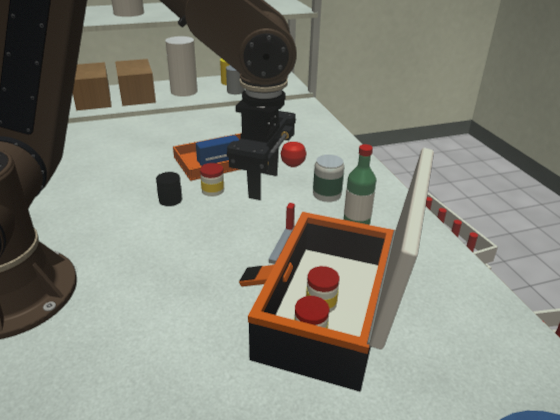

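Two jars stand in the box, at (322,290) and (312,315). Next is the third, at (0.4526, 0.2548).

Request:
carry_out(
  moves=[
    {"slide":[28,28,0],"angular":[0,0,0]},
    {"slide":[56,56,0],"angular":[0,0,0]},
    {"slide":[84,84,0],"angular":[0,0,0]},
    {"slide":[112,112,0],"angular":[0,0,0]},
    {"slide":[140,140,0],"angular":[0,0,0]},
  ],
)

```text
time_s: 27.37
tcp_pos: [0.4668, 0.1475, 0.1867]
ee_rot: [0.31, 0.951, 0.0, -0.001]
ft_force: [1.6, -0.6, 0.4]
opening: 0.0903
```

Request:
carry_out(
  moves=[
    {"slide":[28,28,0],"angular":[0,0,0]},
    {"slide":[56,56,0],"angular":[0,0,0]},
    {"slide":[75,79,20],"angular":[0,0,0]},
    {"slide":[75,79,50],"angular":[0,0,0]},
    {"slide":[75,79,80],"angular":[0,0,0]},
  ],
)

```text
time_s: 27.78
tcp_pos: [0.453, 0.2573, 0.1064]
ee_rot: [0.309, 0.951, 0.001, -0.0]
ft_force: [0.4, 0.1, -0.5]
opening: 0.0907
```

```bash
python3 - <<'E'
from h import *
go((.4526,.2548),.025)
E
```

```text
t 27.78 tcp [0.453  0.2573 0.1064] slide [-1.2 -2.5 81.4] ang [ 0.002 -0.001  0.005] open 0.0907 F [ 0.4  0.1 -0.5]
```

Request:
carry_out(
  moves=[
    {"slide":[-1,-2.5,20],"angular":[0,0,0.005]},
    {"slide":[-1,-2.5,40],"angular":[0,0,0.005]},
    {"slide":[-1,-2.5,60],"angular":[0,0,0.005]},
    {"slide":[-1,-2.5,81],"angular":[0,0,0.005]},
    {"slide":[-1,-2.5,81],"angular":[0,0,0.005]},
  ],
)

```text
time_s: 28.2
tcp_pos: [0.4515, 0.2541, 0.0224]
ee_rot: [0.312, 0.95, -0.0, -0.002]
ft_force: [-0.6, -0.2, -1.1]
opening: 0.0903
```

Request:
carry_out(
  moves=[
    {"slide":[0,0,0],"angular":[0,0,0]},
    {"slide":[0,0,0],"angular":[0,0,0]},
    {"slide":[0,0,0],"angular":[0,0,0]},
    {"slide":[0,0,0],"angular":[0,0,0]},
    {"slide":[0,0,0],"angular":[0,0,0]},
  ],
  grip=0.3,
  force=20,
)

```text
time_s: 28.62
tcp_pos: [0.4521, 0.2543, 0.0234]
ee_rot: [0.312, 0.95, 0.0, -0.001]
ft_force: [0.3, 1.3, 1.5]
opening: 0.0624
```

Request:
carry_out(
  moves=[
    {"slide":[0,0,0],"angular":[0,0,0]},
    {"slide":[0,0,0],"angular":[0,0,0]},
    {"slide":[0,0,0],"angular":[0,0,0]},
    {"slide":[0,0,0],"angular":[0,0,0]},
    {"slide":[0,0,-5],"angular":[0,0,0]},
  ],
)

```text
time_s: 29.03
tcp_pos: [0.4517, 0.2541, 0.028]
ee_rot: [0.312, 0.95, -0.0, -0.002]
ft_force: [-0.5, 0.2, -1.2]
opening: 0.0577
```

Request:
carry_out(
  moves=[
    {"slide":[0,0,-30],"angular":[0,0,0]},
    {"slide":[0,0,-60],"angular":[0,0,0]},
    {"slide":[0,0,-90],"angular":[0,0,0]},
    {"slide":[0,0,-120],"angular":[0,0,0]},
    {"slide":[0,0,-155],"angular":[0,0,0]},
  ],
)

```text
time_s: 29.45
tcp_pos: [0.4514, 0.2537, 0.1841]
ee_rot: [0.312, 0.95, -0.001, -0.002]
ft_force: [1.0, 0.2, -1.6]
opening: 0.0578
```

```bash
python3 - <<'E'
from h import *
go(b2w(-.01,.082),.18)
E
```

```text
t 29.45 tcp [0.4514 0.2537 0.1841] slide [-371.1 -236.6    3.3] ang [-0.003 -0.004 -0.001] open 0.0578 F [ 1.   0.2 -1.6]
```

Request:
carry_out(
  moves=[
    {"slide":[-25,-16,0],"angular":[0,0,0]},
    {"slide":[-50,-32,0],"angular":[0,0,0]},
    {"slide":[-75,-48,0],"angular":[0,0,0]},
    {"slide":[-100,-64,0],"angular":[0,0,0]},
    {"slide":[-124,-79,0],"angular":[0,0,0]},
  ],
)

```text
time_s: 29.87
tcp_pos: [0.5046, 0.1152, 0.1841]
ee_rot: [0.311, 0.95, -0.001, -0.002]
ft_force: [1.2, 1.6, -1.2]
opening: 0.058
```

Request:
carry_out(
  moves=[
    {"slide":[-25,-16,0],"angular":[0,0,0]},
    {"slide":[-50,-32,0],"angular":[0,0,0]},
    {"slide":[-75,-48,0],"angular":[0,0,0]},
    {"slide":[-100,-64,0],"angular":[0,0,0]},
    {"slide":[-124,-79,0],"angular":[0,0,0]},
  ],
)

```text
time_s: 30.28
tcp_pos: [0.5579, -0.0235, 0.184]
ee_rot: [0.312, 0.95, -0.001, -0.002]
ft_force: [0.9, -0.3, -1.4]
opening: 0.0581
```

Request:
carry_out(
  moves=[
    {"slide":[-25,-16,0],"angular":[0,0,0]},
    {"slide":[-50,-32,0],"angular":[0,0,0]},
    {"slide":[-75,-48,0],"angular":[0,0,0]},
    {"slide":[-100,-64,0],"angular":[-0.003,-0.004,0]},
    {"slide":[-120,-77,0],"angular":[-0.003,-0.004,0]},
  ],
)

```text
time_s: 30.7
tcp_pos: [0.6092, -0.1586, 0.1837]
ee_rot: [0.312, 0.95, 0.0, -0.0]
ft_force: [-0.8, 0.8, -1.2]
opening: 0.0574
```

```bash
python3 - <<'E'
from h import *
go(b2w(-.01,.083),.0434)
E
```

```text
t 30.7 tcp [ 0.6092 -0.1586  0.1837] slide [1.000e-01 3.300e+00 1.403e+02] ang [-0.    -0.    -0.001] open 0.0574 F [-0.8  0.8 -1.2]
```

Request:
carry_out(
  moves=[
    {"slide":[0,3.5,25],"angular":[0,0,0]},
    {"slide":[0,3.5,55],"angular":[0,0,0]},
    {"slide":[0,3.5,85],"angular":[0,0,0]},
    {"slide":[0,3.5,110],"angular":[0,0,0]},
    {"slide":[0,3.5,125],"angular":[0,0,0]},
  ],
)

```text
time_s: 31.12
tcp_pos: [0.6099, -0.1554, 0.0559]
ee_rot: [0.312, 0.95, 0.0, -0.002]
ft_force: [-0.8, 0.7, -1.7]
opening: 0.0577
```

Request:
carry_out(
  moves=[
    {"slide":[0,0,4],"angular":[0,0,0]},
    {"slide":[0,0,8],"angular":[0,0,0]},
    {"slide":[0,0,10],"angular":[0,0,0]},
    {"slide":[0,0,12],"angular":[0,0,0]},
    {"slide":[0,0,13],"angular":[0,0,0]},
  ],
)

```text
time_s: 31.53
tcp_pos: [0.6102, -0.1555, 0.0438]
ee_rot: [0.312, 0.95, 0.0, -0.001]
ft_force: [0.2, 0.6, -1.2]
opening: 0.0578
```

```bash
python3 - <<'E'
from h import *
go(b2w(-.01,.083),.0434)
E
```

```text
t 31.53 tcp [ 0.6102 -0.1555  0.0438] slide [-0.9  0.2  0.4] ang [-0.001 -0.003 -0.002] open 0.0578 F [ 0.2  0.6 -1.2]
```

Request:
carry_out(
  moves=[
    {"slide":[0,0,0.5],"angular":[0,0,0]},
    {"slide":[0,0,0.5],"angular":[0,0,0]},
    {"slide":[0,0,0.5],"angular":[0,0,0]},
    {"slide":[0,0,0.5],"angular":[0,0,0]},
    {"slide":[0,0,0.5],"angular":[0,0,0]},
  ],
  grip=0.72,
)

```text
time_s: 31.95
tcp_pos: [0.6103, -0.1555, 0.0435]
ee_rot: [0.312, 0.95, 0.0, -0.001]
ft_force: [0.0, 0.1, 0.2]
opening: 0.0684
```

Request:
carry_out(
  moves=[
    {"slide":[0,0,-20],"angular":[0,0,0]},
    {"slide":[0,0,-50],"angular":[0,0,0]},
    {"slide":[0,0,-80],"angular":[0,0,0]},
    {"slide":[0,0,-110],"angular":[0,0,0]},
    {"slide":[0,0,-140],"angular":[0,0,0]},
  ],
)

```text
time_s: 32.37
tcp_pos: [0.6104, -0.1555, 0.185]
ee_rot: [0.312, 0.95, 0.0, -0.001]
ft_force: [1.1, -1.2, -0.4]
opening: 0.0684
```

Request:
carry_out(
  moves=[
    {"slide":[30,-16,0],"angular":[0,0,0]},
    {"slide":[60,-32,0],"angular":[0,0,0]},
    {"slide":[90,-48,0],"angular":[0,0,0]},
    {"slide":[120,-64,0],"angular":[0,0,0]},
    {"slide":[143,-80,0],"angular":[0,0,0]},
  ],
  grip=0.8,
)

```text
time_s: 32.78
tcp_pos: [0.4455, -0.1343, 0.1855]
ee_rot: [0.312, 0.95, 0.0, -0.001]
ft_force: [1.2, -0.7, -0.4]
opening: 0.0763
```

```bash
python3 - <<'E'
from h import *
s=shot("side",7); print(*jars(s),sep="\n")
s=shot("top",7); print(*jars(s),sep="\n")
go(b2w(-.153,.003),.1)
E
```

```text
(array([293., 147.]), np.int32(177), array([0.6992, 0.3242, 0.0296, 0.0614]), array([0.6965, 0.3179]))
(array([185., 171.]), np.int32(362), array([0.6982, 0.3279, 0.0308, 0.0618]), array([0.6967, 0.3271]))
t 32.88 tcp [ 0.4445 -0.1345  0.1858] slide [-4.2  1.4 85.8] ang [-0.001 -0.004 -0.002] open 0.0762 F [-0.  -0.3 -0.8]
```

View pics/side7.png

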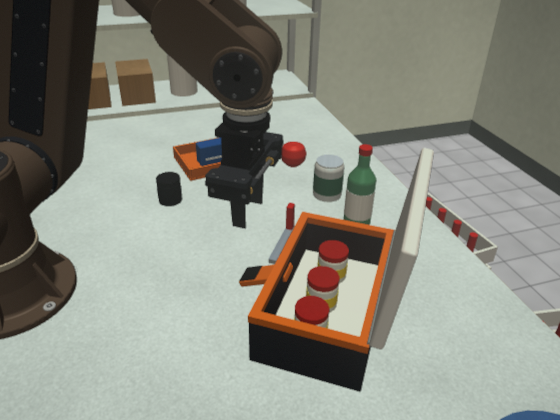

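```bash
python3 - <<'E'
from h import *
s=load("pics/top3.npz");P=cloud(s);B=w2b(P);Z=P[...,2]
m=(B[...,0]<-.098)&(B[...,0]>-.2)&(B[...,1]>-.06)&(B[...,1]<.2)&(Z>.02)
for y in np.arange(-.04,.19,.015):
    k=m&(abs(B[...,1]-y)<.0075)
    if k.any(): print(y.round(3),k.sum(),"x",B[k][:,0].min().round(3),B[k][:,0].max().round(3),"z",Z[k].min().round(3),Z[k].max().round(3))
E
```

```text
-0.025 43 x -0.166 -0.098 z 0.038 0.074
-0.01 165 x -0.168 -0.098 z 0.039 0.074
0.005 164 x -0.168 -0.099 z 0.038 0.075
0.02 116 x -0.167 -0.098 z 0.034 0.074
0.035 28 x -0.128 -0.099 z 0.055 0.068
0.05 67 x -0.128 -0.098 z 0.046 0.07
0.065 59 x -0.128 -0.099 z 0.049 0.07
0.08 58 x -0.128 -0.099 z 0.049 0.071
0.095 56 x -0.128 -0.099 z 0.047 0.068
0.11 57 x -0.128 -0.098 z 0.049 0.068
0.125 58 x -0.128 -0.099 z 0.047 0.072
0.14 66 x -0.128 -0.099 z 0.045 0.124
0.155 54 x -0.128 -0.113 z 0.053 0.124
```

Request:
carry_out(
  moves=[
    {"slide":[-2,-3,20],"angular":[0,-0.004,0]},
    {"slide":[-2,-3,45],"angular":[0,-0.004,0]},
    {"slide":[-2,-3,70],"angular":[0,-0.004,0]},
    {"slide":[-2,-3,90],"angular":[0,-0.004,0]},
    {"slide":[-2,-3,100],"angular":[0,-0.004,0]},
  ],
)

```text
time_s: 33.3
tcp_pos: [0.4439, -0.1379, 0.0838]
ee_rot: [0.312, 0.95, -0.0, -0.001]
ft_force: [0.0, -0.3, 0.7]
opening: 0.0764
```

```bash
python3 - <<'E'
from h import *
go(b2w(-.155,-.001),.0225)
E
```

```text
t 33.3 tcp [ 0.4439 -0.1379  0.0838] slide [-0.5  0.4 61.3] ang [-0.001 -0.001 -0.002] open 0.0764 F [ 0.  -0.3  0.7]
```

Request:
carry_out(
  moves=[
    {"slide":[0,0,15],"angular":[0,0,0]},
    {"slide":[0,0,30],"angular":[0,0,0]},
    {"slide":[0,0,45],"angular":[0,0,0]},
    {"slide":[0,0,58],"angular":[0,0,0]},
    {"slide":[0,0,61],"angular":[0,0,0]},
  ],
)

```text
time_s: 33.72
tcp_pos: [0.4439, -0.1378, 0.0212]
ee_rot: [0.312, 0.95, -0.0, -0.002]
ft_force: [-0.2, 0.0, 1.2]
opening: 0.076
```

Request:
carry_out(
  moves=[
    {"slide":[0,0,0],"angular":[0,0,0]},
    {"slide":[0,0,0],"angular":[0,0,0]},
    {"slide":[0,0,0],"angular":[0,0,0]},
    {"slide":[0,0,0],"angular":[0,0,0]},
    {"slide":[0,0,0],"angular":[0,0,0]},
  ],
  grip=0,
  force=40,
)

```text
time_s: 34.13
tcp_pos: [0.4445, -0.1375, 0.0218]
ee_rot: [0.313, 0.95, -0.0, -0.001]
ft_force: [20.5, 35.8, -3.8]
opening: 0.0478
```

Request:
carry_out(
  moves=[
    {"slide":[0,0,0],"angular":[0,0,0]},
    {"slide":[0,0,0],"angular":[0,0,0]},
    {"slide":[0,0,0],"angular":[0,0,0]},
    {"slide":[0,0,0],"angular":[0,0,0]},
    {"slide":[0,0,0],"angular":[0,0,0]},
  ],
)

```text
time_s: 34.55
tcp_pos: [0.4458, -0.1355, 0.0219]
ee_rot: [0.313, 0.95, 0.001, -0.0]
ft_force: [17.4, 28.2, -8.4]
opening: 0.0437
```

```bash
python3 - <<'E'
from h import *
go(b2w(-.155,-.001),.0225)
# arc from here with pedal rotating back up: cumulative slide (tool x = outward, z = down)
p=w2b(manip.read_state()["tcp_pos"]); r=(-.075-p[0])/np.cos(.42)
for i in range(0,15): a=.42-.03*i; print(i,"x",round(1000*r*(np.cos(a)-np.cos(.42)),1),"z",round(-1000*r*(np.sin(.42)-np.sin(a)),1),end="; ")
E
```

```text
t 34.55 tcp [ 0.4458 -0.1355  0.0219] slide [-0.3 -2.7 -0.6] ang [ 0.001 -0.001 -0.003] open 0.0437 F [17.4 28.2 -8.4]
0 x 0.0 z -0.0; 1 x 1.0 z -2.4; 2 x 2.0 z -4.9; 3 x 2.9 z -7.4; 4 x 3.7 z -9.9; 5 x 4.5 z -12.4; 6 x 5.1 z -15.0; 7 x 5.7 z -17.5; 8 x 6.2 z -20.1; 9 x 6.7 z -22.7; 10 x 7.0 z -25.3; 11 x 7.3 z -27.9; 12 x 7.5 z -30.6; 13 x 7.6 z -33.2; 14 x 7.6 z -35.8;
```

Request:
carry_out(
  moves=[
    {"slide":[0,1,0],"angular":[0,0,0]},
    {"slide":[0,2,0],"angular":[0,0,0]},
    {"slide":[0,2.5,0],"angular":[0,0,0]},
    {"slide":[0,2.5,0],"angular":[0,0,0]},
    {"slide":[0,2.5,0],"angular":[0,0,0]},
  ],
)

```text
time_s: 34.97
tcp_pos: [0.4462, -0.1343, 0.0219]
ee_rot: [0.313, 0.95, 0.0, -0.001]
ft_force: [-7.9, -13.6, -7.1]
opening: 0.0438
```

Request:
carry_out(
  moves=[
    {"slide":[0.2,0,-0.6],"angular":[0,0,0]},
    {"slide":[0.5,0,-1.2],"angular":[0,0,0]},
    {"slide":[0.7,0,-1.8],"angular":[0,0,0]},
    {"slide":[1,0,-2.4],"angular":[0,0,0]},
    {"slide":[1.2,0,-3],"angular":[0,0,0]},
  ],
)

```text
time_s: 35.38
tcp_pos: [0.4452, -0.1338, 0.0247]
ee_rot: [0.313, 0.95, 0.0, -0.001]
ft_force: [1.3, -6.5, -15.5]
opening: 0.0438
```

Request:
carry_out(
  moves=[
    {"slide":[0.2,0,-0.6],"angular":[0,0,0]},
    {"slide":[0.4,0,-1.2],"angular":[0,0,0]},
    {"slide":[0.6,0,-1.8],"angular":[0,0,0]},
    {"slide":[0.8,0,-2.4],"angular":[0,0,0]},
    {"slide":[1.1,0,-3],"angular":[0,0,0]},
  ],
)

```text
time_s: 35.8
tcp_pos: [0.4443, -0.1332, 0.0277]
ee_rot: [0.313, 0.95, 0.0, -0.001]
ft_force: [0.9, -5.1, -14.4]
opening: 0.0438
```

```bash
python3 - <<'E'
from h import *
go(b2w(-.155,-.001),.0225); print(w2b(manip.read_state()["tcp_pos"]))
E
```

```text
t 35.8 tcp [ 0.4443 -0.1332  0.0277] slide [-2.8 -3.6  5.2] ang [-0.    -0.002 -0.003] open 0.0438 F [  0.9  -5.1 -14.4]
[-0.15780298  0.00264001]
```

Request:
carry_out(
  moves=[
    {"slide":[0.2,0,-0.6],"angular":[0,0,0]},
    {"slide":[0.4,0,-1.2],"angular":[0,0,0]},
    {"slide":[0.6,0,-1.8],"angular":[0,0,0]},
    {"slide":[0.8,0,-2.4],"angular":[0,0,0]},
    {"slide":[1,0,-3],"angular":[0,0,0]},
  ],
)

```text
time_s: 36.22
tcp_pos: [0.4435, -0.1327, 0.0308]
ee_rot: [0.313, 0.95, 0.0, -0.001]
ft_force: [1.5, -3.5, -13.7]
opening: 0.044
```

Request:
carry_out(
  moves=[
    {"slide":[0.2,0,-0.6],"angular":[0,0,0]},
    {"slide":[0.4,0,-1.2],"angular":[0,0,0]},
    {"slide":[0.5,0,-1.8],"angular":[0,0,0]},
    {"slide":[0.7,0,-2.4],"angular":[0,0,0]},
    {"slide":[0.9,0,-3],"angular":[0,0,0]},
  ],
)

```text
time_s: 36.63
tcp_pos: [0.4428, -0.1322, 0.0339]
ee_rot: [0.313, 0.95, 0.0, -0.001]
ft_force: [1.6, -4.7, -13.0]
opening: 0.0438
```

Request:
carry_out(
  moves=[
    {"slide":[0.2,0,-0.6],"angular":[0,0,0]},
    {"slide":[0.3,0,-1.2],"angular":[0,0,0]},
    {"slide":[0.5,0,-1.8],"angular":[0,0,0]},
    {"slide":[0.6,0,-2.4],"angular":[0,0,0]},
    {"slide":[0.8,0,-3],"angular":[0,0,0]},
  ],
)

```text
time_s: 37.05
tcp_pos: [0.4422, -0.1317, 0.037]
ee_rot: [0.313, 0.95, 0.0, -0.001]
ft_force: [1.6, -5.2, -11.9]
opening: 0.0438
```

Request:
carry_out(
  moves=[
    {"slide":[0.1,0,-0.6],"angular":[0,0,0]},
    {"slide":[0.3,0,-1.2],"angular":[0,0,0]},
    {"slide":[0.4,0,-1.8],"angular":[0,0,0]},
    {"slide":[0.5,0,-2.4],"angular":[0,0,0]},
    {"slide":[0.6,0,-3],"angular":[0,0,0]},
  ],
)

```text
time_s: 37.47
tcp_pos: [0.4416, -0.1313, 0.0401]
ee_rot: [0.313, 0.95, 0.0, -0.001]
ft_force: [1.6, -4.6, -11.0]
opening: 0.0437
```

Request:
carry_out(
  moves=[
    {"slide":[0.1,0,-0.6],"angular":[0,0,0]},
    {"slide":[0.2,0,-1.2],"angular":[0,0,0]},
    {"slide":[0.3,0,-1.8],"angular":[0,0,0]},
    {"slide":[0.4,0,-2.4],"angular":[0,0,0]},
    {"slide":[0.5,0,-3],"angular":[0,0,0]},
  ],
)

```text
time_s: 37.88
tcp_pos: [0.4412, -0.1309, 0.0431]
ee_rot: [0.313, 0.95, 0.0, -0.001]
ft_force: [-0.5, -3.5, -10.0]
opening: 0.0434
```

Request:
carry_out(
  moves=[
    {"slide":[0.1,0,-0.6],"angular":[0,0,0]},
    {"slide":[0.2,0,-1.2],"angular":[0,0,0]},
    {"slide":[0.3,0,-1.8],"angular":[0,0,0]},
    {"slide":[0.4,0,-2.4],"angular":[0,0,0]},
    {"slide":[0.4,0,-3],"angular":[0,0,0]},
  ],
)

```text
time_s: 38.3
tcp_pos: [0.4408, -0.1307, 0.0462]
ee_rot: [0.313, 0.95, 0.0, -0.001]
ft_force: [-1.1, -3.4, -8.9]
opening: 0.0437
```

```bash
python3 - <<'E'
from h import *
go(b2w(-.16,.003),.0577); print(w2b(manip.read_state()["tcp_pos"]))
E
```

```text
t 38.3 tcp [ 0.4408 -0.1307  0.0462] slide [ -2.1   0.4 -11.5] ang [-0.    -0.002 -0.003] open 0.0437 F [-1.1 -3.4 -8.9]
[-0.16216708  0.00261645]
```

Request:
carry_out(
  moves=[
    {"slide":[0,0,-0.5],"angular":[0,0,0]},
    {"slide":[0.1,0,-1],"angular":[0,0,0]},
    {"slide":[0.1,0,-1.5],"angular":[0,0,0]},
    {"slide":[0.2,0,-2],"angular":[0,0,0]},
    {"slide":[0.2,0,-2.5],"angular":[0,0,0]},
  ],
)

```text
time_s: 38.72
tcp_pos: [0.4406, -0.1305, 0.0488]
ee_rot: [0.313, 0.95, 0.0, -0.001]
ft_force: [-0.5, -2.6, -8.3]
opening: 0.0435
```

Request:
carry_out(
  moves=[
    {"slide":[0,0,-0.5],"angular":[0,0,0]},
    {"slide":[0,0,-1],"angular":[0,0,0]},
    {"slide":[0.1,0,-1.5],"angular":[0,0,0]},
    {"slide":[0.1,0,-2],"angular":[0,0,0]},
    {"slide":[0.1,0,-2.5],"angular":[0,0,0]},
  ],
)

```text
time_s: 39.13
tcp_pos: [0.4404, -0.1304, 0.0513]
ee_rot: [0.313, 0.95, 0.0, -0.001]
ft_force: [-1.3, -2.7, -7.7]
opening: 0.0437
```

Request:
carry_out(
  moves=[
    {"slide":[0,0,-0.4],"angular":[0,0,0]},
    {"slide":[0,0,-0.8],"angular":[0,0,0]},
    {"slide":[0,0,-1.2],"angular":[0,0,0]},
    {"slide":[0,0,-1.6],"angular":[0,0,0]},
    {"slide":[0,0,-2],"angular":[0,0,0]},
  ],
)

```text
time_s: 39.55
tcp_pos: [0.4403, -0.1304, 0.0533]
ee_rot: [0.313, 0.95, 0.0, -0.001]
ft_force: [-0.7, -2.9, -7.4]
opening: 0.0437
```

Request:
carry_out(
  moves=[
    {"slide":[0,0,-0.4],"angular":[0,0,0]},
    {"slide":[0,0,-0.8],"angular":[0,0,0]},
    {"slide":[0,0,-1.2],"angular":[0,0,0]},
    {"slide":[0,0,-1.6],"angular":[0,0,0]},
    {"slide":[0,0,-2],"angular":[0,0,0]},
  ],
)

```text
time_s: 39.97
tcp_pos: [0.4403, -0.1303, 0.0554]
ee_rot: [0.313, 0.95, 0.0, -0.002]
ft_force: [-1.0, -2.6, -6.2]
opening: 0.0435
```

Request:
carry_out(
  moves=[
    {"slide":[0,0,-0.3],"angular":[0,0,0]},
    {"slide":[0,0,-0.6],"angular":[0,0,0]},
    {"slide":[0,0,-0.9],"angular":[0,0,0]},
    {"slide":[0,0,-1.2],"angular":[0,0,0]},
    {"slide":[0,0,-1.5],"angular":[0,0,0]},
  ],
)

```text
time_s: 40.38
tcp_pos: [0.4403, -0.1303, 0.0569]
ee_rot: [0.313, 0.95, 0.0, -0.001]
ft_force: [0.5, -2.7, -7.2]
opening: 0.0435
```

```bash
cat >> h.py <<'E'
def lid(s):
    P=cloud(s);B=w2b(P);Z=P[...,2]
    m=(abs(B[...,0])<.09)&(abs(B[...,1])<.15)&(Z>.11)&(Z<.16)&((B[...,0]>-.02))
    c=np.polyfit(B[m][:,0],Z[m],1);print("lid",m.sum(),"slope",c[0].round(4),"z(-.095)",np.polyval(c,-.095).round(4))
E
python3 - <<'E'
from h import *
go(b2w(-.16,.003),.0577); s=shot("side",8);lid(s);s=shot("top",8);lid(s)
E
```

```text
t 40.38 tcp [ 0.4403 -0.1303  0.0569] slide [-2.7  0.4 -0.8] ang [-0.    -0.003 -0.003] open 0.0435 F [ 0.5 -2.7 -7.2]
lid 7663 slope -0.2508 z(-.095) 0.1762
lid 4661 slope -0.2499 z(-.095) 0.1758
```

The lid is still about 0.25 rad open, so about 5 mm of pedal travel remains. I'll carry on slowly.

Request:
carry_out(
  moves=[
    {"slide":[0,0,-0.3],"angular":[0,0,0]},
    {"slide":[0,0,-0.6],"angular":[0,0,0]},
    {"slide":[0,0,-0.9],"angular":[0,0,0]},
    {"slide":[0,0,-1.2],"angular":[0,0,0]},
    {"slide":[0,0,-1.5],"angular":[0,0,0]},
  ],
)

```text
time_s: 40.9
tcp_pos: [0.4403, -0.1304, 0.0585]
ee_rot: [0.313, 0.95, 0.0, -0.001]
ft_force: [-0.4, -2.3, -7.8]
opening: 0.0437
```

Request:
carry_out(
  moves=[
    {"slide":[0,0,-0.3],"angular":[0,0,0]},
    {"slide":[0,0,-0.6],"angular":[0,0,0]},
    {"slide":[0,0,-0.9],"angular":[0,0,0]},
    {"slide":[0,0,-1.2],"angular":[0,0,0]},
    {"slide":[0,0,-1.5],"angular":[0,0,0]},
  ],
)

```text
time_s: 41.32
tcp_pos: [0.4404, -0.1304, 0.06]
ee_rot: [0.313, 0.95, 0.0, -0.001]
ft_force: [-0.3, -3.3, -7.3]
opening: 0.0436
```

Request:
carry_out(
  moves=[
    {"slide":[0,0,-0.3],"angular":[0,0,0]},
    {"slide":[0,0,-0.6],"angular":[0,0,0]},
    {"slide":[0,0,-0.9],"angular":[0,0,0]},
    {"slide":[0,0,-1.2],"angular":[0,0,0]},
    {"slide":[0,0,-1.5],"angular":[0,0,0]},
  ],
)

```text
time_s: 41.73
tcp_pos: [0.4404, -0.1304, 0.0616]
ee_rot: [0.313, 0.95, 0.0, -0.001]
ft_force: [0.4, -3.7, -7.1]
opening: 0.0437
```

```bash
python3 - <<'E'
from h import *
go(b2w(-.16,.003),.0577); s=shot("top",9);lid(s)
E
```

```text
t 41.73 tcp [ 0.4404 -0.1304  0.0616] slide [-2.6  0.4  3.9] ang [-0.    -0.003 -0.003] open 0.0437 F [ 0.4 -3.7 -7.1]
lid 4959 slope -0.0467 z(-.095) 0.1365
```

Request:
carry_out(
  moves=[
    {"slide":[0,0,-0.2],"angular":[0,0,0]},
    {"slide":[0,0,-0.4],"angular":[0,0,0]},
    {"slide":[0,0,-0.6],"angular":[0,0,0]},
    {"slide":[0,0,-0.8],"angular":[0,0,0]},
    {"slide":[0,0,-1],"angular":[0,0,0]},
  ],
)

```text
time_s: 42.2
tcp_pos: [0.4405, -0.1304, 0.0625]
ee_rot: [0.313, 0.95, 0.0, -0.001]
ft_force: [1.1, -3.3, -12.1]
opening: 0.0435
```

Request:
carry_out(
  moves=[
    {"slide":[0,0,-0.2],"angular":[0,0,0]},
    {"slide":[0,0,-0.4],"angular":[0,0,0]},
    {"slide":[0,0,-0.6],"angular":[0,0,0]},
    {"slide":[0,0,-0.8],"angular":[0,0,0]},
    {"slide":[0,0,-1],"angular":[0,0,0]},
  ],
)

```text
time_s: 42.62
tcp_pos: [0.4404, -0.1305, 0.063]
ee_rot: [0.313, 0.95, 0.0, -0.002]
ft_force: [3.5, -3.9, -22.9]
opening: 0.0437
```

Request:
carry_out(
  moves=[
    {"slide":[0,0,-0.2],"angular":[0,0,0]},
    {"slide":[0,0,-0.4],"angular":[0,0,0]},
    {"slide":[0,0,-0.6],"angular":[0,0,0]},
    {"slide":[0,0,-0.8],"angular":[0,0,0]},
    {"slide":[0,0,-1],"angular":[0,0,0]},
  ],
)

```text
time_s: 43.03
tcp_pos: [0.4404, -0.1304, 0.0633]
ee_rot: [0.313, 0.95, 0.0, -0.002]
ft_force: [4.9, -5.2, -32.7]
opening: 0.0435
```

```bash
python3 - <<'E'
from h import *
go(b2w(-.16,.003),.0577); s=shot("top",10);lid(s)
E
```

```text
t 43.03 tcp [ 0.4404 -0.1304  0.0633] slide [-2.7  0.4  5.6] ang [-0.    -0.004 -0.003] open 0.0435 F [  4.9  -5.2 -32.7]
lid 5014 slope 0.0077 z(-.095) 0.126
```

Request:
carry_out(
  moves=[
    {"slide":[0,0,0],"angular":[0,0,0]},
    {"slide":[0,0,0],"angular":[0,0,0]},
    {"slide":[0,0,0],"angular":[0,0,0]},
    {"slide":[0,0,0],"angular":[0,0,0]},
    {"slide":[0,0,0],"angular":[0,0,0]},
  ],
  grip=0.8,
)

```text
time_s: 43.5
tcp_pos: [0.4406, -0.1304, 0.0638]
ee_rot: [0.313, 0.95, 0.0, -0.001]
ft_force: [-0.4, 0.8, -0.5]
opening: 0.0714
```

Request:
carry_out(
  moves=[
    {"slide":[0,0,0],"angular":[0,0,0]},
    {"slide":[0,0,-15],"angular":[0,0,0]},
    {"slide":[0,0,-40],"angular":[0,0,0]},
    {"slide":[0,0,-70],"angular":[0,0,0]},
    {"slide":[0,0,-95],"angular":[0,0,0]},
  ],
)

```text
time_s: 43.92
tcp_pos: [0.4408, -0.1305, 0.1604]
ee_rot: [0.313, 0.95, 0.0, -0.001]
ft_force: [0.6, -0.7, -0.4]
opening: 0.0758
```

```bash
python3 - <<'E'
from h import *
go(b2w(-.12,.155),.145)
lid(load("pics/top0.npz")); s=shot("top",11);lid(s);s=load("pics/side0.npz");lid(s);s=shot("side",11);lid(s)
P=cloud(s);B=w2b(P);Z=P[...,2];H=hsv(s)
m=(B[...,0]<-.105)&(B[...,0]>-.14)&(abs(B[...,1]-.15)<.03)&(Z>.09)&(Z<.13)&(H[...,1]>120);p=B[m];print("tab",m.sum(),p.min(0),p.max(0))
E
```

```text
t 43.92 tcp [ 0.4408 -0.1305  0.1604] slide [-41.8 152.4  15.3] ang [-0.    -0.003 -0.003] open 0.0758 F [ 0.6 -0.7 -0.4]
lid 4997 slope -0.011 z(-.095) 0.1296
lid 4721 slope -0.0076 z(-.095) 0.129
lid 7382 slope -0.0096 z(-.095) 0.1295
lid 7370 slope -0.0062 z(-.095) 0.1288
tab 108 [-0.12514517  0.13750159] [-0.11170137  0.15860088]
```

Request:
carry_out(
  moves=[
    {"slide":[-10,36,0],"angular":[0,0,0]},
    {"slide":[-20,72,0],"angular":[0,0,0]},
    {"slide":[-30,108,0],"angular":[0,0,0]},
    {"slide":[-42,140,0],"angular":[0,0,0]},
    {"slide":[-42,149,0],"angular":[0,-0.003,0]},
  ],
  grip=0.55,
)

```text
time_s: 44.43
tcp_pos: [0.5677, -0.034, 0.1617]
ee_rot: [0.312, 0.95, -0.0, 0.004]
ft_force: [-1.6, 0.7, -0.1]
opening: 0.0533
```

Request:
carry_out(
  moves=[
    {"slide":[0,0,15],"angular":[0,0,0]},
    {"slide":[0,0,30],"angular":[0,0,0]},
    {"slide":[0,0,50],"angular":[0,0,0]},
    {"slide":[0,0,65],"angular":[0,0,0]},
    {"slide":[0,0,74],"angular":[0,0,0]},
  ],
)

```text
time_s: 44.85
tcp_pos: [0.567, -0.0342, 0.0855]
ee_rot: [0.312, 0.95, -0.0, 0.002]
ft_force: [0.4, 0.6, 0.3]
opening: 0.0521
```

Request:
carry_out(
  moves=[
    {"slide":[0,0,0],"angular":[0,0,0]},
    {"slide":[0,0,0],"angular":[0,0,0]},
    {"slide":[0,0,0],"angular":[0,0,0]},
    {"slide":[0,0,0],"angular":[0,0,0]},
    {"slide":[0,0,0],"angular":[0,0,0]},
  ],
  grip=0,
  force=12,
)

```text
time_s: 45.27
tcp_pos: [0.5672, -0.0343, 0.0863]
ee_rot: [0.312, 0.95, -0.0, 0.003]
ft_force: [-8.3, -13.6, 5.2]
opening: 0.0243
```

Request:
carry_out(
  moves=[
    {"slide":[0,0,0],"angular":[0,0,0]},
    {"slide":[0,0,0],"angular":[0,0,0]},
    {"slide":[0,0,0],"angular":[0,0,0]},
    {"slide":[0,0,0],"angular":[0,0,0]},
    {"slide":[0,0,0],"angular":[0,0,0]},
  ],
)

```text
time_s: 45.68
tcp_pos: [0.5658, -0.0361, 0.0863]
ee_rot: [0.311, 0.95, -0.002, 0.002]
ft_force: [-8.0, -15.2, -0.7]
opening: 0.02
```

Request:
carry_out(
  moves=[
    {"slide":[0,-4,0],"angular":[0,0,0]},
    {"slide":[0,-8,0],"angular":[0,0,0]},
    {"slide":[0,-13,0],"angular":[0,0,0]},
    {"slide":[0,-18,0],"angular":[0,0,0]},
    {"slide":[0,-23,0],"angular":[0,0,0]},
  ],
)

```text
time_s: 46.1
tcp_pos: [0.5521, -0.0549, 0.0864]
ee_rot: [0.311, 0.95, -0.002, 0.002]
ft_force: [1.3, 0.8, -6.9]
opening: 0.0199
```

Request:
carry_out(
  moves=[
    {"slide":[0,-4,0],"angular":[0,0,0]},
    {"slide":[0,-8,0],"angular":[0,0,0]},
    {"slide":[0,-12,0],"angular":[0,0,0]},
    {"slide":[0,-15,0],"angular":[0,0,0]},
    {"slide":[0,-18,0],"angular":[0,0,0]},
  ],
)

```text
time_s: 46.52
tcp_pos: [0.5413, -0.0696, 0.0864]
ee_rot: [0.311, 0.95, -0.002, 0.002]
ft_force: [2.3, 0.9, -8.1]
opening: 0.0197
```

```bash
python3 - <<'E'
from h import *
go(b2w(-.12,.107),.085)
E
```

```text
t 46.52 tcp [ 0.5413 -0.0696  0.0864] slide [ 2.7 -4.3  1.4] ang [-0.002  0.005 -0.001] open 0.0197 F [ 2.3  0.9 -8.1]
```

Request:
carry_out(
  moves=[
    {"slide":[0,-1,0],"angular":[0,0,0]},
    {"slide":[0,-2,0],"angular":[0,0,0]},
    {"slide":[0,-3,0],"angular":[0,0,0]},
    {"slide":[0,-4,0],"angular":[0,0,0]},
    {"slide":[0,-5,0],"angular":[0,0,0]},
  ],
)

```text
time_s: 46.93
tcp_pos: [0.5388, -0.073, 0.0865]
ee_rot: [0.312, 0.95, -0.001, 0.003]
ft_force: [8.5, 12.3, -9.0]
opening: 0.02
```

Request:
carry_out(
  moves=[
    {"slide":[0,-0.5,0],"angular":[0,0,0]},
    {"slide":[0,-1,0],"angular":[0,0,0]},
    {"slide":[0,-1.5,0],"angular":[0,0,0]},
    {"slide":[0,-2,0],"angular":[0,0,0]},
    {"slide":[0,-2.5,0],"angular":[0,0,0]},
  ],
)

```text
time_s: 47.35
tcp_pos: [0.5387, -0.0732, 0.0865]
ee_rot: [0.312, 0.95, 0.0, 0.004]
ft_force: [12.3, 20.4, -10.7]
opening: 0.0204
```

Request:
carry_out(
  moves=[
    {"slide":[0,-0.5,0],"angular":[0,0,0]},
    {"slide":[0,-1,0],"angular":[0,0,0]},
    {"slide":[0,-1.5,0],"angular":[0,0,0]},
    {"slide":[0,-2,0],"angular":[0,0,0]},
    {"slide":[0,-2,0],"angular":[0,0,0]},
  ],
)

```text
time_s: 47.77
tcp_pos: [0.5388, -0.0731, 0.0866]
ee_rot: [0.312, 0.95, 0.002, 0.005]
ft_force: [11.1, 16.9, -9.9]
opening: 0.0197
```

Request:
carry_out(
  moves=[
    {"slide":[0,0,0],"angular":[0,0,0]},
    {"slide":[0,0,0],"angular":[0,0,0]},
    {"slide":[0,0,0],"angular":[0,0,0]},
    {"slide":[0,0,0],"angular":[0,0,0]},
    {"slide":[0,0,0],"angular":[0,0,0]},
  ],
  grip=0.5,
)

```text
time_s: 48.18
tcp_pos: [0.5387, -0.0734, 0.0869]
ee_rot: [0.313, 0.95, 0.002, 0.005]
ft_force: [-0.2, 0.1, -0.6]
opening: 0.046
```

Request:
carry_out(
  moves=[
    {"slide":[0,0,-20],"angular":[0,0,0]},
    {"slide":[0,0,-50],"angular":[0,0,0]},
    {"slide":[0,0,-80],"angular":[0,0,0]},
    {"slide":[0,0,-110],"angular":[0,0,0]},
    {"slide":[0,0,-130],"angular":[0,0,0]},
  ],
)

```text
time_s: 48.6
tcp_pos: [0.5377, -0.0738, 0.2197]
ee_rot: [0.313, 0.95, 0.002, 0.006]
ft_force: [0.7, -0.0, -0.5]
opening: 0.0477
```

Request:
carry_out(
  moves=[
    {"slide":[24,32,0],"angular":[0,0,0]},
    {"slide":[48,64,0],"angular":[0,0,0]},
    {"slide":[72,96,0],"angular":[0,0,0]},
    {"slide":[96,128,0],"angular":[0,0,0]},
    {"slide":[120,160,0],"angular":[0,0,0]},
  ],
)

```text
time_s: 49.02
tcp_pos: [0.5357, 0.1277, 0.2199]
ee_rot: [0.313, 0.95, 0.002, 0.006]
ft_force: [0.3, -0.2, 0.4]
opening: 0.0476
```

```bash
python3 - <<'E'
from h import *
for n in("top","side"):
    s=shot(n,12);lid(s);P=cloud(s);B=w2b(P);Z=P[...,2];H=hsv(s)
    for q in (s,load(f"pics/{n}0.npz")):
        P=cloud(q);B=w2b(P);Z=P[...,2];H=hsv(q)
        m=(B[...,0]<-.105)&(B[...,0]>-.14)&(abs(B[...,1]-.12)<.05)&(Z>.1)&(Z<.125)&(H[...,1]>120);p=B[m];print(n,"tab",m.sum(),p.mean(0).round(4) if len(p) else "")
        m=(B[...,0]<-.14)&(B[...,0]>-.19)&(abs(B[...,1])<.03)&(Z>.02)&(Z<.1);print("pedal z",np.median(Z[m]).round(4))
E
```

```text
lid 5002 slope -0.0069 z(-.095) 0.1288
top tab 44 [-0.1217  0.1058]
pedal z 0.0837
top tab 44 [-0.122  0.109]
pedal z 0.0832
lid 7384 slope -0.0061 z(-.095) 0.1288
side tab 90 [-0.118   0.0996]
pedal z 0.0831
side tab 89 [-0.1179  0.1032]
pedal z 0.0832
```

View pics/side12.png

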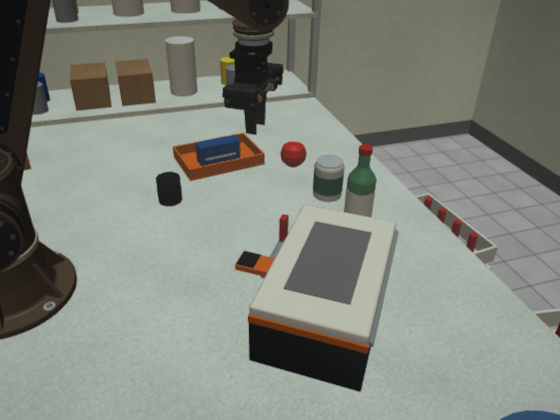

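View pics/top12.png

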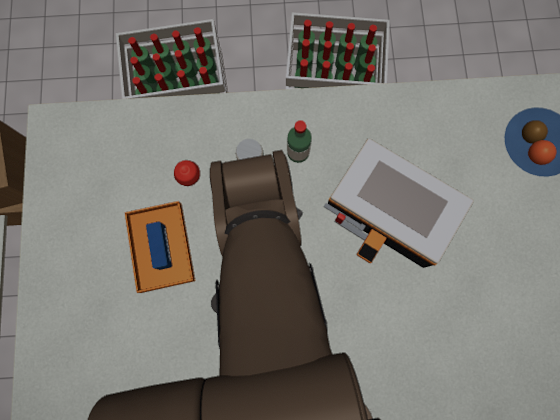

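The side view shows the lid closed, the pedal up at (253,263), the catch home at (283,227) and the pack standing in the tray at (218,150). The top view agrees, and no jar is left on the worktop.

```bash
python3 -c "
from bench import manip
print(manip.hand_in())"
```

```text
the job is handed in; nothing more can be done
None
```

I restocked the cool box in the order asked and handed the job in at about 49 s on the robot's clock; no verdict is reported.

- **Jars:** three jars were out on the worktop. All three stood upright on the box floor in the last view before the lid closed. No knock showed up in any of my re-measurements.
- **Ice pack:** it stands upright in the drip tray.
- **Pedal and lid:** I eased the pedal up over about 8 s until it met its stop. The lid and pedal heights then matched the starting images to within about 1 mm.
- **Catch:** I slid it home until it met its stop. The cameras put the tab about 3 mm further home than at the start, so it probably started slightly off its stop.
- **Left alone:** in the last images the bottle, the tin, the apple and the black look-alike looked to be where they started. The arm partly hid the tin and the look-alike from above, but the side view showed both clearly.

One reading disagreed along the way. By the calculated travel the pedal should have been fully up, but the lid was still about 0.25 rad open, so I kept raising it slowly until it closed.

The highest wrist force I saw was about 41 N, when I gripped the pedal slightly off-centre. I corrected that before lifting.

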